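# Put the washed press discs and sauce pots up to dry

## Robot

A 6-joint arm with a two-finger parallel gripper is mounted at the origin on the work surface. World frame = base frame: x ahead of the robot, y to its left, z up, the work surface at z = 0. Lengths are in mm, angles in rad, forces in N, time in s.
With the tool pointing down it reaches from about 300 to 950 mm from the base axis. Payload 3.1 kg.
Tool frame: the origin (TCP) lies midway between the tips of the shut fingers; the grasp point (between the pads) lies manip.hold_point_z behind it (manip.hold_point_z is the distance from the TCP to the grasp point, in mm); x points along the fingers, y is the direction in which the jaws open and shut, and the axes are right-handed (so a half turn about x gives the same grasp; the last joint's range is limited). The gripper opens to 85 mm and grips with 20 to 120 N. Pads are 22 mm wide; open, the fingers measure 114 mm over their backs; the gripper's body (76 mm by 85 mm) begins 54 mm behind the grasp point. The pads swing forward as they close: fully open they stand 13 mm farther back than shut.
Start: joints at [-1.216, 0.308, 1.634, -0, 1.2, -0.07], TCP at [257.562, -569.468, 202.372] pointing down, gripper open.
Joint ranges: [-3.06, 3.06], [-0.79, 1.96], [0.05, 2.63], [-1.19, 4.34], [0.05, 2.64], [-2.94, 2.94]. Speed limits (rad/s): [2.79, 2.79, 3.14, 3.14, 3.14, 3.14].

## Interface

Orientations are given as a rotation vector (axis times angle).
In Python, from bench import manip gives the robot as it stands.
- The arm moves only by the tool step_arm, never from a script. Its argument "commands" is a list of rows, each an object with "translation": the shift along the tool's x, y, z in m, a list of three; "spin": the turn about the tool's x in degrees; "jaw": the closure in counts, from 0 (fully open) to 255 (shut). In form: [{"translation": [tx, ty, tz], "spin": spin, "jaw": jaw}, ...]. A call has 1 to 8 rows; each row shifts and turns the commanded pose from where the row before left it, along the tool's axes as they then stand; what a row does not reach is not made up. A row lasts 1/12 s, in which the tool goes at most 41.7 mm and 7.16 degrees, less where a joint would pass 70% of its speed; a pose out of reach is approached as far as the arm can. A call with a gripper value outside its range is refused whole. The fingers move at their own pace and stop on an object; "force" is the grip in N (left out, the last holds). Time passes only in rows, so rows that do not move let the fingers close. It gives the time, the measured TCP pose, the force and the opening at its end, in the units of the state.
- manip.sense(): the state, without advancing time (a new reading comes with each control period).
- manip.grab_frame(name): name is "scene" or "top"; returns (picture, depth): 400x640x3 uint8, blue, green, red; 400x640 float32, mm along the optical axis (not along the pixel's ray), 0 where there is no reading.
- manip.camera_model(name): a dict with "mtx" (3x3 intrinsics, pixels), "rvec" (rotation vector, rad) and "tvec" (3), from world to camera coordinates, as OpenCV has them. Camera axes: x right, y down, z forward; pixel columns grow to the right and rows downward; lengths in mm; the calibration is good to about 2 mm. A picture is of the moment at which its call begins. camera_model takes no time and is no camera call.
- manip.job_done(): hands the job in, once; it reports no verdict.
The state is a dict: "t": time; "joints": joint angles; "joint_vel": joint speeds; "tau": joint torques, N m; "position": TCP position; "tcp_rot": TCP orientation; "contact_force": force on the tool from outside, world axes, zero at the start; "wrist_torque": the same for the moment, N m; "gripper_width": finger opening in mm.
Only numpy, scipy, OpenCV 4.12 (cv2) and the standard library are available. Lean on these libraries where they do the work, as an engineer would, in place of code of your own. Each camera call takes 0.05 s, during which the arm holds its last target. There are 200 camera calls.

## Task

Take the skewer from its cradle, run it through the holes of all the white press discs standing in the rack, lift them out together as one stack, and lay the skewer back in the cradle the way it lay, with all the discs hanging on it between the forks. Turn every steel sauce pot lying on the counter mouth down and set it over a peg of the draining stand, one pot to a peg, its rim flat on the plate. Leave the jar, the bottle and the bowl where they are.

Things in the scene. Friction and masses are not known exactly. Their poses are not given: they have to be found in the camera images.
- rack: Fixed grey rack, 90 x 70 mm; the discs stand on edge in it in a row. Origin: centre of its underside, on the counter; x runs along the row, through all the disc holes. Five slots 12 mm wide at x = -32, -16, 0, 16, 32 mm (some empty). Slot floor 20 mm, slot walls 40 mm above the counter; a rod can pass over both ends (x = -45, +45 mm).
- cradle: Fixed steel cradle, base 260 x 75 x 12 mm. Origin: centre of underside; x from its handle fork (x -119 mm) to its rod fork (x +104). Upright U forks with flared prongs, tops 85 and 91 mm above the counter, gaps 21 and 13 mm at the bottom, 20 mm wider at the top. The skewer rests in them level along x, its origin at x -70, y 0, z +70 mm (a few mm of play); discs hang between the forks.
- skewer: Loose skewer, 140 g. Origin: on its axis, at the handle's grip point; x points along the rod to the tip, z up at the start. Black handle x = -55 to 45 mm, 16 mm wide (y), 20 mm high (z). Collar 30 mm in diameter at x = 45 to 50. Steel rod 8 mm in diameter, x = 50 to 184, then a thin point to 196. Starts empty on the cradle.
- stand: Fixed grey draining stand, 80 x 310 x 20 mm, with a row of three upright steel pegs along its y axis at y = -110, 0 and 110 mm. Origin: centre of its underside, on the counter; the top of its plate is 20 mm above the counter, the round-ended pegs are 14 mm in diameter and reach 82 mm above the counter.
- peg1 (a point): Point on the axis of peg 1 of the stand, at the plate's top surface (20 mm above the counter); the peg rises 62 mm above this point.
- peg2 (a point): Point on the axis of peg 2 of the stand, at the plate's top surface (20 mm above the counter); the peg rises 62 mm above this point.
- peg3 (a point): Point on the axis of peg 3 of the stand, at the plate's top surface (20 mm above the counter); the peg rises 62 mm above this point.
- disc1: White plastic press disc, 60 mm in diameter, 10 mm thick, 35 g, with a 20 mm hole through its centre. Origin: its centre; x is the axis of the hole. Starts on edge in a slot of the rack, the centre about 50 mm above the counter (may lean a little). May be absent.
- disc2: White plastic press disc, 60 mm in diameter, 10 mm thick, 35 g, with a 20 mm hole through its centre. Origin: its centre; x is the axis of the hole. Starts on edge in a slot of the rack, the centre about 50 mm above the counter (may lean a little). May be absent.
- disc3: White plastic press disc, 60 mm in diameter, 10 mm thick, 35 g, with a 20 mm hole through its centre. Origin: its centre; x is the axis of the hole. Starts on edge in a slot of the rack, the centre about 50 mm above the counter (may lean a little). May be absent.
- disc4: White plastic press disc, 60 mm in diameter, 10 mm thick, 35 g, with a 20 mm hole through its centre. Origin: its centre; x is the axis of the hole. Starts on edge in a slot of the rack, the centre about 50 mm above the counter (may lean a little). May be absent.
- disc5: White plastic press disc, 60 mm in diameter, 10 mm thick, 35 g, with a 20 mm hole through its centre. Origin: its centre; x is the axis of the hole. Starts on edge in a slot of the rack, the centre about 50 mm above the counter (may lean a little). May be absent.
- pot1: Square steel sauce pot, 46 x 46 mm outside, 80 mm long, about 130 g, walls 2.5 mm, one end open. Origin: its centre; x points from its closed bottom (x = -40 mm) to its open mouth (x = +40 mm). Starts lying on one flat side, mouth pointing more or less to the robot's right (-y) and a little away from it. Set mouth down on the stand, its origin is 60 mm above the counter. May be absent.
- pot2: Square steel sauce pot, 46 x 46 mm outside, 80 mm long, about 130 g, walls 2.5 mm, one end open. Origin: its centre; x points from its closed bottom (x = -40 mm) to its open mouth (x = +40 mm). Starts lying on one flat side, mouth pointing more or less to the robot's right (-y) and a little away from it. Set mouth down on the stand, its origin is 60 mm above the counter. May be absent.
- pot3: Square steel sauce pot, 46 x 46 mm outside, 80 mm long, about 130 g, walls 2.5 mm, one end open. Origin: its centre; x points from its closed bottom (x = -40 mm) to its open mouth (x = +40 mm). Starts lying on one flat side, mouth pointing more or less to the robot's right (-y) and a little away from it. Set mouth down on the stand, its origin is 60 mm above the counter. May be absent.
- spice_jar: Bystander: small amber jar, 48 mm in diameter, 85 mm high, origin at the centre of its underside.
- oil_bottle: Bystander: amber oil bottle, 60 mm in diameter, 170 mm high, origin at the centre of its underside.
- dip_bowl: Bystander: white dip bowl, 100 mm across, 45 mm high, origin at the centre of its underside.
There are look-alikes about, which are no part of the job. What is shaped like the pot1 but purple or red is not meant.

How it is judged (in metres and radians):
On the way:
1. all the discs are on the skewer together and lifted clear of the rack (x of disc1 in the frame of skewer between 0.05 and 0.19 m and y of disc1 in the frame of skewer between -0.013 and 0.013 m and z of disc1 in the frame of skewer between -0.013 and 0.013 m and angle between the x axis of each of disc1, disc2, disc3, disc4, disc5 and the x axis of skewer, either way round below 0.5 rad and height (world z) of each of disc1, disc2, disc3, disc4, disc5 above 0.076 m and x of disc2 in the frame of skewer between 0.05 and 0.19 m and y of disc2 in the frame of skewer between -0.013 and 0.013 m and z of disc2 in the frame of skewer between -0.013 and 0.013 m and x of disc3 in the frame of skewer between 0.05 and 0.19 m and y of disc3 in the frame of skewer between -0.013 and 0.013 m and z of disc3 in the frame of skewer between -0.013 and 0.013 m and x of disc4 in the frame of skewer between 0.05 and 0.19 m and y of disc4 in the frame of skewer between -0.013 and 0.013 m and z of disc4 in the frame of skewer between -0.013 and 0.013 m and x of disc5 in the frame of skewer between 0.05 and 0.19 m and y of disc5 in the frame of skewer between -0.013 and 0.013 m and z of disc5 in the frame of skewer between -0.013 and 0.013 m), for 0.1 s.
At the end, for the whole second after the job is handed in: All discs on the rod; skewer at rest in both forks, within 20 mm along, 12 mm across and 6 mm in height of its rest place and 0.12 rad in heading; every pot at rest, mouth down within 0.15 rad, within 21 mm of a peg's axis, rim within 6 mm of the plate; bystanders within 30 mm (x of disc1 in the frame of skewer between 0.05 and 0.19 m and y of disc1 in the frame of skewer between -0.013 and 0.013 m and z of disc1 in the frame of skewer between -0.013 and 0.013 m and angle between the x axis of each of disc1, disc2, disc3, disc4, disc5 and the x axis of skewer, either way round below 0.5 rad and x of disc2 in the frame of skewer between 0.05 and 0.19 m and y of disc2 in the frame of skewer between -0.013 and 0.013 m and z of disc2 in the frame of skewer between -0.013 and 0.013 m and x of disc3 in the frame of skewer between 0.05 and 0.19 m and y of disc3 in the frame of skewer between -0.013 and 0.013 m and z of disc3 in the frame of skewer between -0.013 and 0.013 m and x of disc4 in the frame of skewer between 0.05 and 0.19 m and y of disc4 in the frame of skewer between -0.013 and 0.013 m and z of disc4 in the frame of skewer between -0.013 and 0.013 m and x of disc5 in the frame of skewer between 0.05 and 0.19 m and y of disc5 in the frame of skewer between -0.013 and 0.013 m and z of disc5 in the frame of skewer between -0.013 and 0.013 m and x of skewer in the frame of cradle between -0.09 and -0.05 m and y of skewer in the frame of cradle between -0.012 and 0.012 m and z of skewer in the frame of cradle between 0.064 and 0.076 m and angle between the x axis of skewer and the x axis of cradle, either way round below 0.12 rad and linear speed of each of skewer, pot1, pot2, pot3 below 0.02 m/s and angle between each of pot1, pot2, pot3's own x axis and vertical above 2.99 rad and z of pot1 in the frame of stand between 0.054 and 0.066 m and (horizontal distance between pot1 and peg1 below 0.021 m or horizontal distance between pot1 and peg2 below 0.021 m or horizontal distance between pot1 and peg3 below 0.021 m) and z of pot2 in the frame of stand between 0.054 and 0.066 m and (horizontal distance between pot2 and peg1 below 0.021 m or horizontal distance between pot2 and peg2 below 0.021 m or horizontal distance between pot2 and peg3 below 0.021 m) and z of pot3 in the frame of stand between 0.054 and 0.066 m and (horizontal distance between pot3 and peg1 below 0.021 m or horizontal distance between pot3 and peg2 below 0.021 m or horizontal distance between pot3 and peg3 below 0.021 m)); the robot touches nothing.
It fails at once if the spice jar is displaced by more than 30 mm or tipped over (distance of spice_jar from where it was at the start of the episode above 0.03 m or angle between spice_jar's own z axis and vertical above 0.5 rad).
It fails at once if the oil bottle is displaced by more than 30 mm or tipped over (distance of oil_bottle from where it was at the start of the episode above 0.03 m or angle between oil_bottle's own z axis and vertical above 0.5 rad).
It fails at once if the dip bowl is displaced by more than 30 mm or tipped over (distance of dip_bowl from where it was at the start of the episode above 0.03 m or angle between dip_bowl's own z axis and vertical above 0.5 rad).
Of disc1, disc2, disc3, disc4, disc5 only 3 to 5 are there at a start; the rules pass over those that are not, and their reading is None.
Of pot1, pot2, pot3 only 2 to 3 are there at a start; the rules pass over those that are not, and their reading is None.
At some moment in a run one of pot1, pot2, pot3 may be knocked a few centimetres aside while the robot is not near it.
It also fails if it takes over 208 s, if anything falls off the work surface, if the arm or the gripper's body presses on something with over 40 N, if the wrist force passes 120 N, or if a joint passes its speed limit or range.

## Working session

There is one attempt and no reset: what is moved stays moved. The work goes in short steps, Python scripts to look and compute and a tool call to move; the robot and the scene stay as the last step left them, time stands still between calls to the robot, and variables do not carry over. Pictures are saved under pics/ and viewed, about 12 in all and at most 16, crops included, and the job is handed in when it is done.

Besides the shell and the picture viewer there is one more tool, called after "Emit:" in YAML: its name, and indented under it one key for each argument. step_arm: Moves the arm, as the interface text tells. Its arguments: {"type":"object","properties":{"commands":{"type":"array","items":{"type":"object","properties":{"translation":{"type":"array","items":{"type":"number"}},"spin":{"type":"number"},"jaw":{"type":"number"}}}},"force":{"type":"number"}},"required":["commands"]}

```bash
ls; mkdir -p pics; cat > h.py <<'E'
import numpy as np, cv2
from bench import manip
def cam(n):
    c=manip.camera_model(n); R=cv2.Rodrigues(np.array(c["rvec"],float))[0]
    return np.array(c["mtx"],float),R,np.array(c["tvec"],float).ravel()
def grab(n,save=None):
    im,d=manip.grab_frame(n)
    if save: cv2.imwrite(save,im)
    np.savez(f"{n}.npz",im=im,d=d); return im,d
def world(n,d):
    K,R,t=cam(n); v,u=np.mgrid[:400,:640]
    P=np.stack([(u-K[0,2])/K[0,0]*d,(v-K[1,2])/K[1,1]*d,d],-1)
    return (P-t)@R
def ray(n,uv,z):
    K,R,t=cam(n); c=-R.T@t
    r=R.T@np.linalg.inv(K)@np.array([uv[0],uv[1],1.]); return c+r*(z-c[2])/r[2]
E
python3 - <<'E'
from h import *
for n in("scene","top"):
    grab(n,f"pics/{n}0.png"); K,R,t=cam(n); print(n,K[0,0],(-R.T@t).round(),R[2].round(2))
s=manip.sense(); print({k:np.round(v,3) for k,v in s.items()}, manip.hold_point_z)
E
```

```text
pics
scene 434.84911259923257 [1042.  709.  993.] [-0.41 -0.55 -0.73]
top 512.3408393539682 [ 433.  -33. 1389.] [ 0.07  0.   -1.  ]
{'t': np.float64(0.1), 'joints': array([-1.216,  0.309,  1.635, -0.   ,  1.2  , -0.07 ]), 'joint_vel': array([-0.001, -0.001, -0.001, -0.001,  0.   , -0.   ]), 'tau': array([-1.0000e-03, -4.1641e+01, -2.7764e+01, -0.0000e+00,  4.0000e-03,
        0.0000e+00]), 'position': array([ 257.266, -568.743,  201.27 ]), 'tcp_rot': array([ 1.987,  0.431, -1.988]), 'contact_force': array([ 0.431, -0.311,  0.043]), 'wrist_torque': array([ 0.029, -0.002, -0.004]), 'gripper_width': np.float64(85.464)} 18.700000000000003
```

View pics/top0.png

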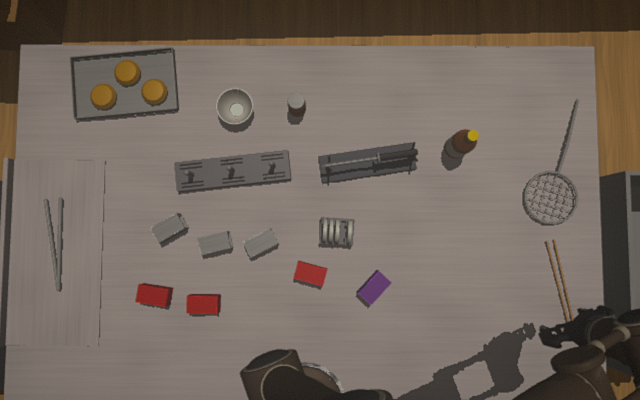

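View pics/scene0.png

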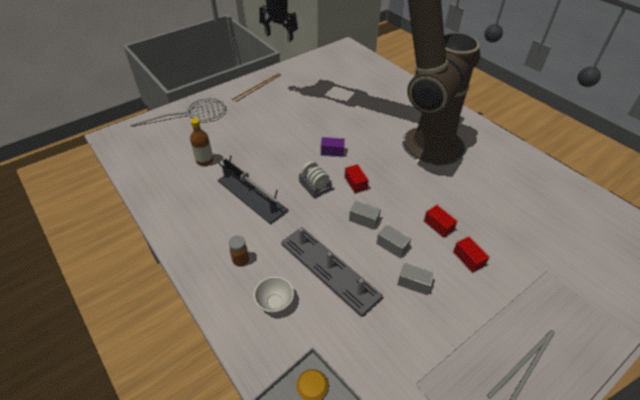

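```bash
cat >> h.py <<'E'
def rect(p):
    r=cv2.minAreaRect(p[:,:2].astype(np.float32)); b=cv2.boxPoints(r)
    e=[b[1]-b[0],b[2]-b[1]]; l=[np.linalg.norm(x) for x in e]; i=int(np.argmax(l)); a=e[i]
    return np.array(r[0]).round(1),round(float(np.degrees(np.arctan2(a[1],a[0]))),1),np.round(l,1)
def pts(n,box,zr,d=None,im=None,sat=None):
    if d is None: f=np.load(f"{n}.npz"); d=f["d"]; im=f["im"]
    W=world(n,d); m=(d>0)&(W[...,2]>zr[0])&(W[...,2]<zr[1]); x0,y0,x1,y1=box
    k=np.zeros_like(m); k[y0:y1,x0:x1]=1; m&=k
    if sat is not None: m&=cv2.cvtColor(im,cv2.COLOR_BGR2HSV)[...,1]<sat
    return W[m]
E
python3 - <<'E'
from h import *
from scipy.spatial.transform import Rotation as Ro
print(Ro.from_rotvec(manip.sense()["tcp_rot"]).as_matrix().round(2))
for nm,box,zr in [("counterL",(110,200,140,215),(-30,30)),("counterR",(430,220,480,270),(-30,30)),("potA",(145,205,193,252),(35,60)),("potB",(193,225,236,262),(35,60)),("potC",(238,222,282,262),(35,60)),("stand",(165,140,300,200),(12,28)),("rack",(310,205,362,258),(12,100)),("cradlebase",(310,130,425,195),(6,25)),("cradle>55",(310,130,425,195),(55,110))]:
    p=pts("top",box,zr); print(nm,len(p),"z",np.percentile(p[:,2],[2,50,98]).round(1),"mean",p.mean(0).round(1),*rect(p) if len(p)>3 else "")
im=np.load("top.npz")["im"]
a=cv2.resize(im[135:265,140:300],(0,0),fx=5,fy=5,interpolation=cv2.INTER_CUBIC)[:650]
b=cv2.resize(im[130:260,305:425],None,fx=4.6,fy=4.6,interpolation=cv2.INTER_CUBIC)
cv2.imwrite("pics/cropL.png",cv2.resize(im[200:315,130:300],None,fx=4.7,fy=4.7,interpolation=cv2.INTER_CUBIC)); cv2.imwrite("pics/cropR.png",b)
E
```

```text
[[-0.    0.41 -0.91]
 [ 0.   -0.91 -0.41]
 [-1.   -0.   -0.  ]]
counterL 449 z [-4.9  1.1  7. ] mean [519.8 493.9   1. ] [520.  493.7] -89.7 [82.2 39.1]
counterR 2490 z [-5.6  0.3  6.2] mean [ 4.220e+02 -4.012e+02  3.000e-01] [ 422.1 -401. ] 89.6 [133.6 136.5]
potA 564 z [39.5 46.9 52.4] mean [462.3 363.9  46.7] [462.3 364.3] -59.3 [81.8 47.9]
potB 544 z [40.8 46.9 52.6] mean [423.9 241.   46.8] [423.9 241.4] -76.5 [80.9 45.9]
potC 539 z [41.2 46.7 52.4] mean [424.2 120.6  46.7] [424.5 120.3] -62.7 [79.9 45.6]
stand 3238 z [14.8 20.7 26.6] mean [617.2 198.9  20.7] [618.4 199.9] -83.3 [310.3  81.5]
rack 887 z [16.9 41.1 81.9] mean [456.2 -79.8  47.7] [456.5 -80.7] 86.3 [69.8 89.8]
cradlebase 2233 z [ 6.3 12.2 18.3] mean [ 640.1 -157.9   12.2] [ 645.1 -165.1] -89.8 [310.  175.6]
cradle>55 527 z [62.9 77.4 88. ] mean [ 645.8 -188.2   76.8] [ 644.3 -163.2] -82.3 [249.8  49.8]
```

View pics/cropL.png

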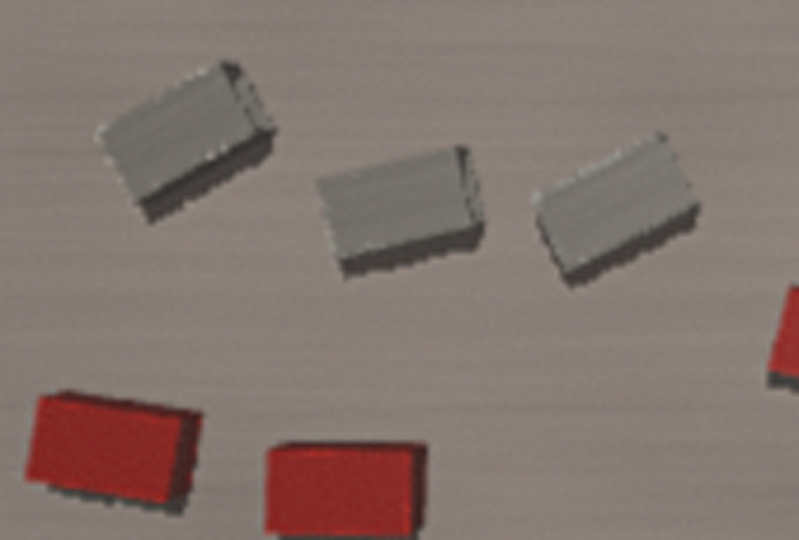

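View pics/cropR.png

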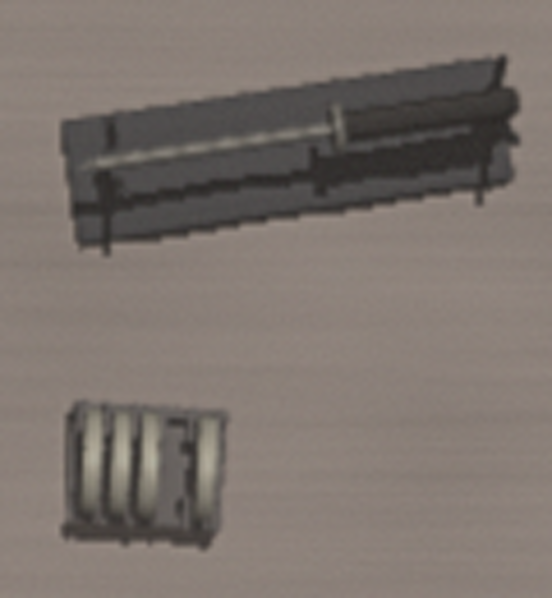

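```bash
python3 - <<'E'
from h import *
p=pts("top",(310,130,425,195),(58,86))
# skewer: ransac-ish by fitLine w/ huber, iterate
q=p.copy()
for i in range(6):
    vx,vy,x0,y0=cv2.fitLine(q[:,:2].astype(np.float32),cv2.DIST_HUBER,0,.01,.01).ravel()
    if vy<0: vx,vy=-vx,-vy
    off=(p[:,0]-x0)*-vy+(p[:,1]-y0)*vx; q=p[abs(off)<12]
s=(q[:,0]-x0)*vx+(q[:,1]-y0)*vy
print("skewer ang",np.degrees(np.arctan2(vy,vx)).round(2),"pt",x0,y0,"extent",np.percentile(s,[0.3,99.7]).round(1))
for pc in np.percentile(s,[.3,99.7]): print((x0+pc*vx,y0+pc*vy))
print("collar ray z85",ray("top",(378.5,156.5),85).round(1))
for a in range(int(s.min()),int(s.max()),20):
    k=(s>=a)&(s<a+20)
    if k.sum()>3: print(a,k.sum(),(((q[k,0]-x0)*-vy+(q[k,1]-y0)*vx).mean()).round(1),q[k,2].mean().round(1))
# cradle base with scene cam
im=np.load("top.npz")["im"]; d=np.load("top.npz")["d"]; W=world("top",d)
g=im.max(2); m=(g<85)&(d>0)&(W[...,2]<40); k=np.zeros_like(m);k[130:195,310:425]=1; m&=k
m=cv2.morphologyEx(m.astype(np.uint8),cv2.MORPH_OPEN,np.ones((5,5)))>0
pp=np.array([ray("top",(u,v),12) for v,u in np.argwhere(m)]); print("cradle",rect(pp), "gray counter",g[200:210,430:440].mean())
# rack/discs
for zr in((35,46),(60,95)):
    p=pts("top",(310,205,362,258),zr); print("rack",zr,len(p),rect(p),p.mean(0).round(1))
E
```

```text
skewer ang 98.24 pt 643.35864 -174.6703 extent [-113.   132.6]
(np.float64(659.5510292234251), np.float64(-286.51222830415895))
(np.float64(624.3523136356133), np.float64(-43.39228597106947))
collar ray z85 [ 647.  -187.4   85. ]
-113 63 0.2 76.5
-93 51 -0.7 79.1
-73 51 -0.5 79.4
-53 50 -0.4 78.6
-33 53 0.2 79.2
-13 36 0.5 75.2
7 24 -0.3 73.9
27 22 -0.2 73.3
47 25 -0.1 73.8
67 25 -0.1 73.7
87 22 -0.1 73.1
107 38 0.1 71.2
127 6 -0.2 71.4
cradle (array([ 641.4, -164.1]), -81.3, array([256.6,  75.5], dtype=float32)) gray counter 137.93
rack (35, 46) 207 (array([456.8, -80.1]), 86.4, array([69.4, 88.5], dtype=float32)) [453.9 -77.7  39.6]
rack (60, 95) 339 (array([456.1, -80.6]), 85.5, array([56.7, 74. ], dtype=float32)) [456.5 -76.8  74.3]
```

```bash
cat > go.py <<'E'
import sys
from h import *
from scipy.spatial.transform import Rotation as Ro
def now():
    s=manip.sense(); M=Ro.from_rotvec(s["tcp_rot"]).as_matrix(); return s,M
def go(x,y,z,yaw):
    s,M=now(); p=np.array(s["position"]); y0=np.degrees(np.arctan2(M[1,1],M[0,1]))
    sp=-((yaw-y0+180)%360-180); a=np.radians(yaw); c,n=np.cos(a),np.sin(a); d=np.array([x,y,z])-p
    D=[-d[2],c*d[0]+n*d[1],n*d[0]-c*d[1]]
    print("pos",p.round(1),"yaw",y0.round(1),"t",round(float(s["t"]),2),"w",round(float(s["gripper_width"]),1),"F",np.round(s["contact_force"],1),"| spin first",sp.round(2),"then mm",np.round(D,1),"rows>=",np.ceil(np.linalg.norm(D)/41).astype(int))
if __name__=="__main__": go(*map(float,sys.argv[1:5]))
E
python3 go.py 649.4 -218 130 8.3
```

```text
pos [ 257.3 -568.7  201.3] yaw -65.7 t 0.1 w 85.5 F [ 0.4 -0.3  0. ] | spin first -73.96 then mm [  71.3  438.7 -290.5] rows>= 13
```

Emit:
step_arm:
  commands:
    - {"translation":[0,0,0],"spin":-7,"jaw":0}
    - {"translation":[0,0,0],"spin":-7,"jaw":0}
    - {"translation":[0,0,0],"spin":-7,"jaw":0}
    - {"translation":[0,0,0],"spin":-7,"jaw":0}
    - {"translation":[0,0,0],"spin":-7,"jaw":0}
    - {"translation":[0,0,0],"spin":-7,"jaw":0}
    - {"translation":[0,0,0],"spin":-7,"jaw":0}
    - {"translation":[0,0,0],"spin":-7,"jaw":0}
  force: 100

```text
t: 0.77
position: [257.4, -568.9, 201.6]
tcp_rot: [1.329, 1.129, -1.328]
contact_force: [-0.2, 0.3, -0.7]
gripper_width: 85.3
```

Emit:
step_arm:
  commands:
    - {"translation":[0,0,0],"spin":-7,"jaw":0}
    - {"translation":[0,0,0],"spin":-7,"jaw":0}
    - {"translation":[0,0,0],"spin":-4,"jaw":0}
    - {"translation":[0,0,0],"spin":0,"jaw":0}

```text
t: 1.1
position: [257.4, -569.0, 201.7]
tcp_rot: [1.101, 1.276, -1.1]
contact_force: [0.2, 0.4, 0.3]
gripper_width: 85.3
```

```bash
python3 go.py 649.4 -218 130 8.3
```

```text
pos [ 257.4 -569.   201.7] yaw 8.4 t 1.1 w 85.3 F [0.2 0.4 0.3] | spin first 0.1 then mm [  71.7  438.6 -290.7] rows>= 13
```

Emit:
step_arm:
  commands:
    - {"translation":[0,0.0274,-0.0182],"spin":0,"jaw":0}
    - {"translation":[0,0.0274,-0.0182],"spin":0,"jaw":0}
    - {"translation":[0,0.0274,-0.0182],"spin":0,"jaw":0}
    - {"translation":[0,0.0274,-0.0182],"spin":0,"jaw":0}
    - {"translation":[0,0.0274,-0.0182],"spin":0,"jaw":0}
    - {"translation":[0,0.0274,-0.0182],"spin":0,"jaw":0}
    - {"translation":[0,0.0274,-0.0182],"spin":0,"jaw":0}
    - {"translation":[0,0.0274,-0.0182],"spin":0,"jaw":0}

```text
t: 1.77
position: [454.1, -392.2, 202.1]
tcp_rot: [1.103, 1.274, -1.103]
contact_force: [0.0, -0.3, -1.0]
gripper_width: 85.2
```

Emit:
step_arm:
  commands:
    - {"translation":[0,0.0274,-0.0182],"spin":0,"jaw":0}
    - {"translation":[0,0.0274,-0.0182],"spin":0,"jaw":0}
    - {"translation":[0,0.0274,-0.0182],"spin":0,"jaw":0}
    - {"translation":[0,0.0274,-0.0182],"spin":0,"jaw":0}
    - {"translation":[0,0.0274,-0.0182],"spin":0,"jaw":0}
    - {"translation":[0,0.0274,-0.0182],"spin":0,"jaw":0}
    - {"translation":[0,0.0274,-0.0182],"spin":0,"jaw":0}
    - {"translation":[0,0.0274,-0.0182],"spin":0,"jaw":0}

```text
t: 2.43
position: [649.9, -216.4, 201.9]
tcp_rot: [1.103, 1.274, -1.103]
contact_force: [-0.1, -0.2, 0.4]
gripper_width: 85.4
```

Emit:
step_arm:
  commands:
    - {"translation":[0.03,0,0],"spin":0,"jaw":60}
    - {"translation":[0.03,0,0],"spin":0,"jaw":60}
    - {"translation":[0,0,0],"spin":0,"jaw":60}

```text
t: 2.68
position: [644.3, -214.8, 134.6]
tcp_rot: [1.1, 1.288, -1.107]
contact_force: [-1.8, 0.2, -2.0]
gripper_width: 65.4
```

```bash
python3 go.py 649.4 -218 51.5 8.3; python3 - <<'E'
from h import *
im,d=grab("scene"); cv2.imwrite("pics/s1.png",cv2.resize(im[110:310,160:480],(800,500),interpolation=cv2.INTER_CUBIC))
E
```

```text
pos [ 644.3 -214.8  134.6] yaw 8.3 t 2.68 w 65.4 F [-1.8  0.2 -2. ] | spin first 0.03 then mm [83.1  4.5  3.9] rows>= 3
```

View pics/s1.png

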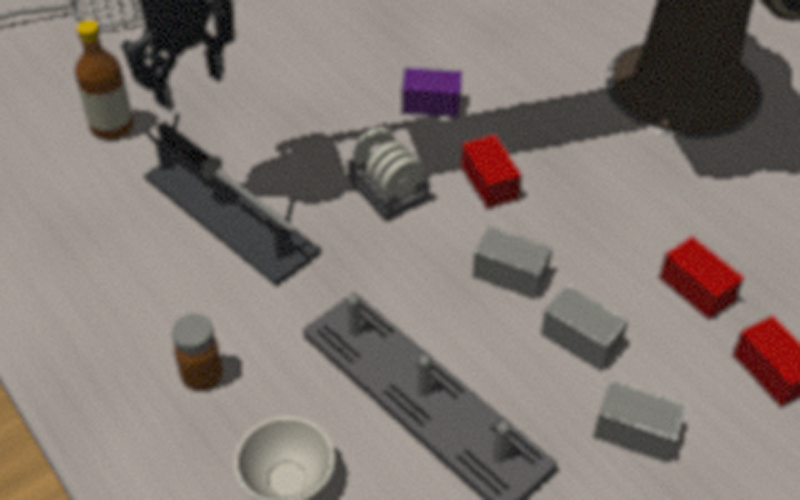

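The scene view shows the gripper over the handle (crop ~(190,70)), forks and rack clear, and the three grey pots undisturbed. Going down.

Emit:
step_arm:
  commands:
    - {"translation":[0.02,0,0],"spin":0,"jaw":60}
    - {"translation":[0.02,0,0],"spin":0,"jaw":60}
    - {"translation":[0,0,0],"spin":0,"jaw":60}
    - {"translation":[0,0,0],"spin":0,"jaw":60}

```text
t: 3.07
position: [648.5, -218.1, 102.6]
tcp_rot: [1.102, 1.275, -1.103]
contact_force: [-0.9, 0.5, -0.1]
gripper_width: 65.1
```

```bash
python3 go.py 649.4 -218 51.5 8.3; python3 go.py 649.4 -218 51.5 8.3|cut -c1-60
```

```text
pos [ 648.5 -218.1  102.6] yaw 8.3 t 3.07 w 65.1 F [-0.9  0.5 -0.1] | spin first -0.04 then mm [51.1  0.9  0. ] rows>= 2
pos [ 648.5 -218.1  102.6] yaw 8.3 t 3.07 w 65.1 F [-0.9  0.
```

Emit:
step_arm:
  commands:
    - {"translation":[0.017,0.0005,0],"spin":0,"jaw":60}
    - {"translation":[0.017,0,0],"spin":0,"jaw":60}
    - {"translation":[0.017,0,0],"spin":0,"jaw":60}
    - {"translation":[0,0,0],"spin":0,"jaw":60}
    - {"translation":[0,0,0],"spin":0,"jaw":60}

```text
t: 3.48
position: [649.8, -218.1, 52.5]
tcp_rot: [1.102, 1.274, -1.102]
contact_force: [0.4, 0.6, 1.0]
gripper_width: 65.6
```

Emit:
step_arm:
  commands:
    - {"translation":[0,0,0],"spin":0,"jaw":255}
    - {"translation":[0,0,0],"spin":0,"jaw":255}
    - {"translation":[0,0,0],"spin":0,"jaw":255}
    - {"translation":[0,0,0],"spin":0,"jaw":255}
    - {"translation":[0,0,0],"spin":0,"jaw":255}
    - {"translation":[0,0,0],"spin":0,"jaw":255}
    - {"translation":[0,0,0],"spin":0,"jaw":255}
    - {"translation":[0,0,0],"spin":0,"jaw":255}
  force: 110

```text
t: 4.15
position: [649.5, -217.6, 51.3]
tcp_rot: [1.101, 1.275, -1.101]
contact_force: [-0.4, 1.1, 0.1]
gripper_width: 0.0
```

```bash
python3 go.py 649.4 -218 51.5 8.3
```

```text
pos [ 649.5 -217.6   51.3] yaw 8.3 t 4.15 w 0.0 F [-0.4  1.1  0.1] | spin first 0.04 then mm [-0.2 -0.2  0.3] rows>= 1
```

```bash
python3 - <<'E'
from h import *
im,d=grab("scene"); a=cv2.resize(im[110:240,170:330],(800,650),interpolation=cv2.INTER_CUBIC)[:600]
cv2.imwrite("pics/s2.png",a)
im,d=grab("top")
for nm,box,zr in [("sk",(310,130,425,195),(58,86))]:
    p=pts("top",box,zr); print(rect(p),len(p))
E
```

```text
(array([ 635. , -163.9]), -85.1, array([249.1,  29.3], dtype=float32)) 207
```

View pics/s2.png

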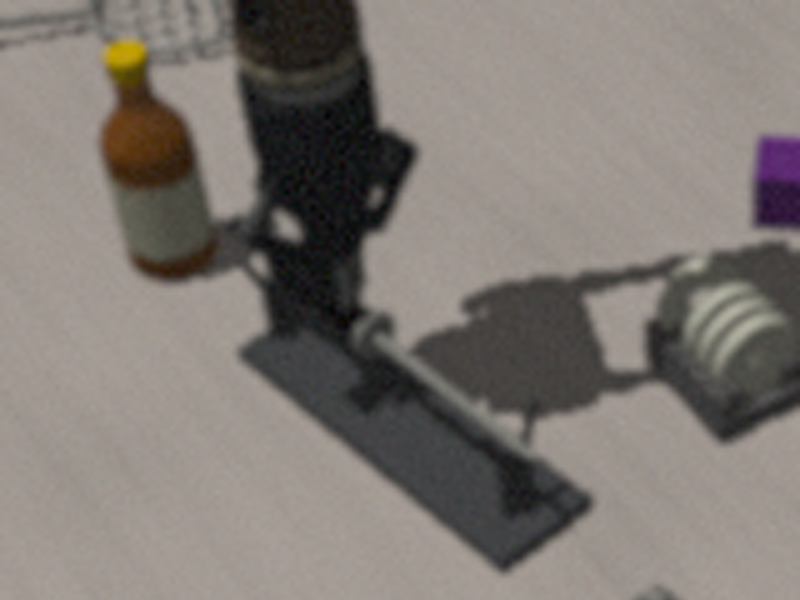

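Emit:
step_arm:
  commands:
    - {"translation":[-0.02,0,0],"spin":0,"jaw":255}
    - {"translation":[-0.02,0,0],"spin":0,"jaw":255}
    - {"translation":[-0.02,0,0],"spin":0,"jaw":255}
    - {"translation":[0,0,0],"spin":0,"jaw":255}
    - {"translation":[0,0,0],"spin":0,"jaw":255}
    - {"translation":[0,0,0],"spin":0,"jaw":255}

```text
t: 4.75
position: [649.0, -217.4, 110.5]
tcp_rot: [1.101, 1.276, -1.102]
contact_force: [-1.5, 0.8, 0.6]
gripper_width: 0.2
```

```bash
python3 go.py 649.4 -218 111.5 8.3;  python3 - <<'E'
from h import *
im,d=grab("scene"); a=cv2.resize(im[110:240,170:330],(800,650),interpolation=cv2.INTER_CUBIC)[:600]
cv2.imwrite("pics/s3.png",a)
E
```

```text
pos [ 649.  -217.4  110.5] yaw 8.3 t 4.75 w 0.2 F [-1.5  0.8  0.6] | spin first 0.04 then mm [-1.   0.3  0.6] rows>= 1
```

View pics/s3.png

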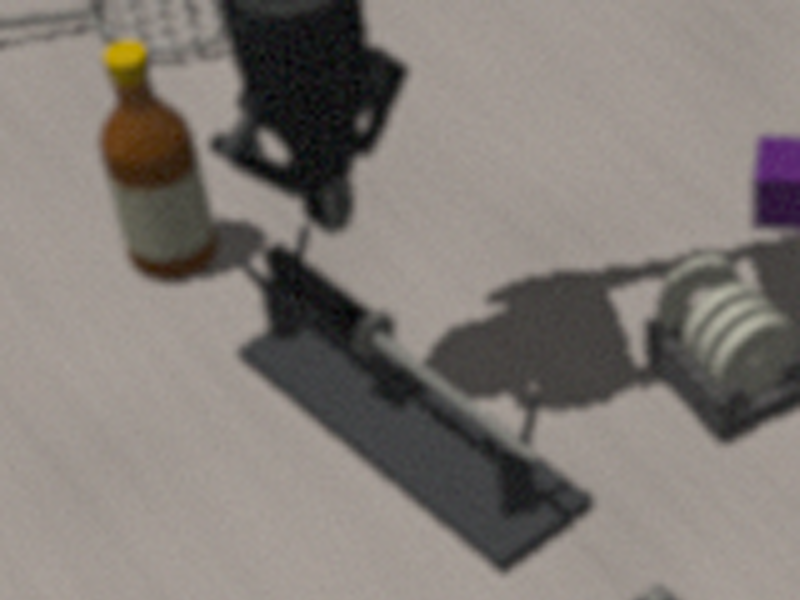

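```bash
python3 - <<'E'
from h import *
P=np.array([[649,-217.4,110.5],[651.5,-232.8,70],[624.4,-43.4,70],[649.4,-218,80],[644.7,-185.8,70]])
for n in("scene","top"):
    c=manip.camera_model(n); print(n,cv2.projectPoints(P,np.array(c["rvec"]),np.array(c["tvec"]),np.array(c["mtx"]),None)[0].reshape(-1,2).round(1).tolist())
s=manip.sense()
im,d=grab("scene")
p=pts("scene",(205,150,300,215),(58,86)); print(rect(p),p.mean(0).round(1))
v,u=np.mgrid[:400,:640]; W=world("scene",d)
# gripper lowest points near fingertips
m=(W[...,2]>90)&(W[...,2]<135)&(u>200)&(u<270)&(v>110)&(v<175); q=W[m]; print("finger",q.mean(0).round(1),np.percentile(q,[2,98],axis=0).round(1).tolist(),len(q))
im,d=grab("top"); q=pts("top",(330,90,430,200),(90,140)); print("top finger",q.mean(0).round(1),len(q))
cv2.imwrite("pics/t3.png",cv2.resize(im[120:200,310:440],(780,480),interpolation=cv2.INTER_CUBIC))
E
```

```text
scene [[236.7, 161.7], [235.3, 169.1], [276.0, 201.1], [237.8, 169.1], [244.9, 176.6]]
top [[391.6, 154.1], [395.3, 155.8], [322.4, 165.9], [390.2, 155.9], [377.2, 158.3]]
(array([ 651.9, -209.3]), -83.1, array([340.7,  53.3], dtype=float32)) [ 648.  -186.3   73.8]
finger [ 674.9 -384.   109.3] [[658.9, -401.0, 91.4], [690.8, -372.7, 127.8]] 94
top finger [ 612.5 -108.2   91. ] 5
```

View pics/t3.png

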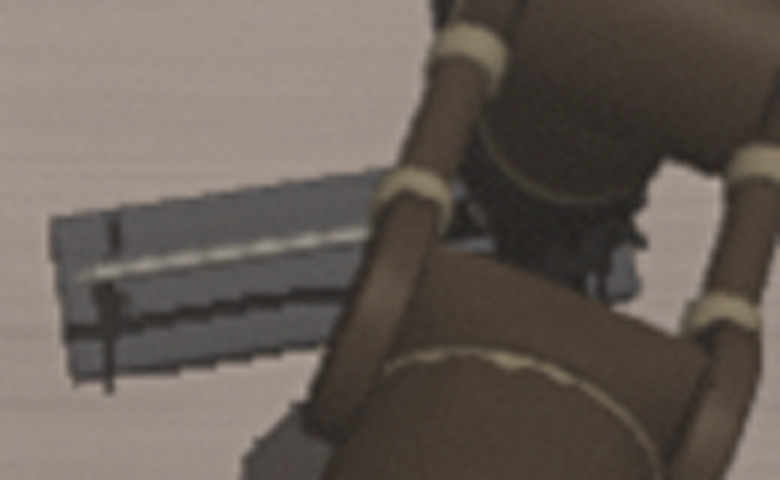

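```bash
python3 - <<'E'
from h import *
f=np.load("scene.npz"); d=f["d"]; im=f["im"]; W=world("scene",d)
for v in range(138,162,2): print(v,[ (W[v,u].round(0).astype(int).tolist(), int(im[v,u].max())) for u in (234,236,238,240)])
s=manip.sense(); print(s["position"],s["joints"])
E
```

```text
138 [([651, -201, 214], 18), ([642, -208, 204], 20), ([641, -198, 211], 23), ([633, -201, 205], 24)]
140 [([653, -198, 209], 20), ([643, -208, 198], 22), ([639, -204, 199], 17), ([632, -205, 195], 24)]
142 [([652, -204, 198], 16), ([643, -210, 189], 23), ([640, -205, 191], 7), ([632, -207, 186], 70)]
144 [([654, -203, 191], 29), ([643, -212, 180], 23), ([641, -204, 185], 23), ([634, -206, 179], 102)]
146 [([654, -204, 184], 25), ([649, -203, 182], 28), ([641, -206, 176], 44), ([549, -400, -1], 107)]
148 [([656, -202, 178], 34), ([649, -204, 174], 48), ([642, -206, 168], 40), ([633, -213, 159], 96)]
150 [([655, -207, 167], 32), ([650, -204, 167], 54), ([644, -205, 163], 42), ([635, -211, 154], 78)]
152 [([658, -204, 163], 23), ([651, -204, 159], 49), ([645, -204, 156], 41), ([636, -211, 147], 94)]
154 [([658, -205, 155], 40), ([652, -205, 151], 44), ([646, -205, 148], 45), ([639, -206, 144], 112)]
156 [([592, -366, -1], 124), ([652, -207, 142], 97), ([582, -355, 1], 115), ([575, -356, -3], 143)]
158 [([598, -355, 0], 153), ([593, -351, 1], 152), ([586, -349, -1], 157), ([581, -344, -1], 158)]
160 [([603, -345, 2], 150), ([597, -343, 0], 155), ([591, -340, -2], 152), ([585, -338, -3], 155)]
[ 648.23994152 -217.12541471  109.3352175 ] [-3.86886204e-01  5.10917030e-01  1.54800556e+00  2.57206105e-05
  1.08609672e+00 -5.32461465e-01]
```

The shut fingertips actually stand at about z=142 (depth at px (236,155)) while the reported TCP is z=109. The real tips are about 32 mm higher than reported, so the jaws closed just above the handle. I'll carry this 32 mm offset and retry.

Emit:
step_arm:
  commands:
    - {"translation":[0,0,0],"spin":0,"jaw":70}
    - {"translation":[0,0,0],"spin":0,"jaw":70}
    - {"translation":[0,0,0],"spin":0,"jaw":70}
    - {"translation":[0.02,0,0],"spin":0,"jaw":70}
    - {"translation":[0.02,0,0],"spin":0,"jaw":70}
    - {"translation":[0.02,0,0],"spin":0,"jaw":70}
    - {"translation":[0,0,0],"spin":0,"jaw":70}
    - {"translation":[0,0,0],"spin":0,"jaw":70}

```text
t: 5.57
position: [648.1, -217.1, 49.7]
tcp_rot: [1.101, 1.278, -1.103]
contact_force: [-0.0, 0.1, 0.1]
gripper_width: 61.9
```

Emit:
step_arm:
  commands:
    - {"translation":[0.01,0,0],"spin":0,"jaw":70}
    - {"translation":[0.01,0,0],"spin":0,"jaw":70}
    - {"translation":[0.01,0,0],"spin":0,"jaw":70}
    - {"translation":[0,0,0],"spin":0,"jaw":70}
    - {"translation":[0,0,0],"spin":0,"jaw":70}
    - {"translation":[0,0,0],"spin":0,"jaw":70}

```text
t: 6.07
position: [649.7, -217.7, 21.4]
tcp_rot: [1.101, 1.274, -1.101]
contact_force: [-0.1, 0.2, -0.0]
gripper_width: 62.1
```

Emit:
step_arm:
  commands:
    - {"translation":[0,0,0],"spin":0,"jaw":255}
    - {"translation":[0,0,0],"spin":0,"jaw":255}
    - {"translation":[0,0,0],"spin":0,"jaw":255}
    - {"translation":[0,0,0],"spin":0,"jaw":255}
    - {"translation":[0,0,0],"spin":0,"jaw":255}
    - {"translation":[0,0,0],"spin":0,"jaw":255}
    - {"translation":[0,0,0],"spin":0,"jaw":255}

```text
t: 6.65
position: [650.1, -217.9, 22.1]
tcp_rot: [1.102, 1.273, -1.101]
contact_force: [-0.9, 0.2, 3.7]
gripper_width: 14.3
```

Emit:
step_arm:
  commands:
    - {"translation":[-0.01,0,0],"spin":0,"jaw":255}
    - {"translation":[-0.02,0,0],"spin":0,"jaw":255}
    - {"translation":[-0.02,0,0],"spin":0,"jaw":255}
    - {"translation":[-0.02,0,0],"spin":0,"jaw":255}
    - {"translation":[0,0,0],"spin":0,"jaw":255}
    - {"translation":[0,0,0],"spin":6,"jaw":255}
    - {"translation":[0,0,0],"spin":6,"jaw":255}
    - {"translation":[0,0,0],"spin":0,"jaw":255}
  force: 120

```text
t: 7.32
position: [648.6, -217.3, 90.1]
tcp_rot: [1.257, 1.179, -1.258]
contact_force: [0.3, 0.0, -1.9]
gripper_width: 14.4
```

```bash
python3 go.py 441 -321 90 -3.7;  python3 - <<'E'
from h import *
print(ray("top",(374,270),46).round(), ray("top",(383,272),46).round(),ray("top",(358,292),46).round())
im,d=grab("scene"); a=cv2.resize(im[110:240,170:330],(800,650),interpolation=cv2.INTER_CUBIC)[:600]
cv2.imwrite("pics/s4.png",a)
E
```

```text
pos [ 648.6 -217.3   90.1] yaw -3.8 t 7.32 w 14.4 F [ 0.3  0.  -1.9] | spin first -0.06 then mm [ 1.000e-01 -2.004e+02  1.169e+02] rows>= 6
[ 355. -179.   46.] [ 350. -202.   46.] [ 298. -137.   46.]
```

View pics/s4.png

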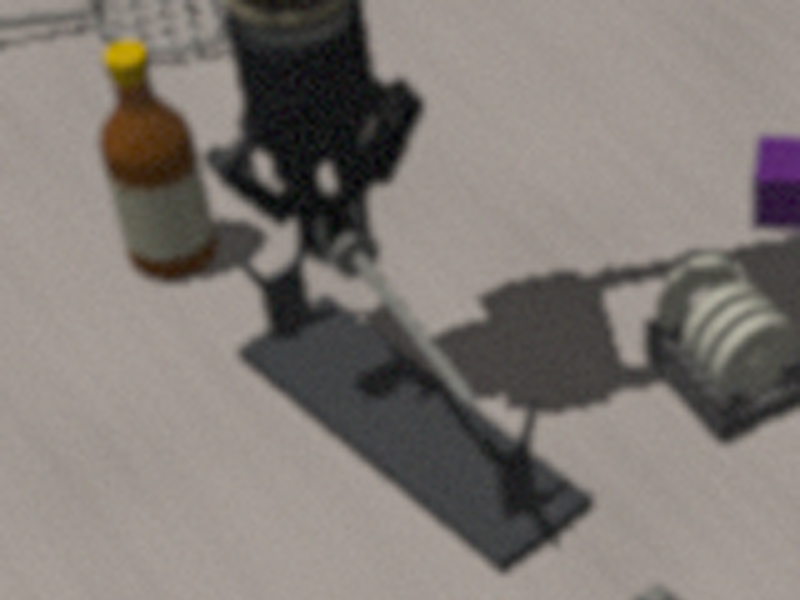

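The skewer is held level out of the forks, with the collar at crop (350,250) and the tip near (480,395). Moving to the pre-insert position.

Emit:
step_arm:
  commands:
    - {"translation":[0,-0.025,0.0146],"spin":0,"jaw":255}
    - {"translation":[0,-0.025,0.0146],"spin":0,"jaw":255}
    - {"translation":[0,-0.025,0.0146],"spin":0,"jaw":255}
    - {"translation":[0,-0.025,0.0146],"spin":0,"jaw":255}
    - {"translation":[0,-0.025,0.0146],"spin":0,"jaw":255}
    - {"translation":[0,-0.025,0.0146],"spin":0,"jaw":255}
    - {"translation":[0,-0.025,0.0146],"spin":0,"jaw":255}
    - {"translation":[0,-0.025,0.0146],"spin":0,"jaw":255}

```text
t: 8.03
position: [440.8, -321.5, 90.6]
tcp_rot: [1.254, 1.181, -1.254]
contact_force: [-0.4, -0.6, -1.6]
gripper_width: 14.0
```

Emit:
step_arm:
  commands:
    - {"translation":[0.022,0,0],"spin":0,"jaw":255}
    - {"translation":[0.022,0,0],"spin":0,"jaw":255}
    - {"translation":[0.022,0,0],"spin":0,"jaw":255}
    - {"translation":[0.022,0,0],"spin":0,"jaw":255}
    - {"translation":[0,0,0],"spin":0,"jaw":255}
    - {"translation":[0,0,0],"spin":0,"jaw":255}
    - {"translation":[0,0,0],"spin":0,"jaw":255}
    - {"translation":[0,0,0],"spin":0,"jaw":255}

```text
t: 8.7
position: [443.8, -322.5, 4.8]
tcp_rot: [1.255, 1.176, -1.255]
contact_force: [-0.1, -0.3, -1.9]
gripper_width: 14.1
```

```bash
python3 go.py 441 -321 2 -3.7;  cat > rod.py <<'E'
from h import *
def rod(n,box,pred0,pred1,zr,lo=25,hi=120):
    """points within 15 mm of the predicted segment -> 3D line"""
    p=pts(n,box,zr); a=np.array(pred0); u=np.array(pred1)-a; L=np.linalg.norm(u); u/=L
    s=(p-a)@u; r=np.linalg.norm(p-a-s[:,None]*u,axis=1); q=p[(s>0)&(s<L)&(r<18)]
    for _ in range(3):
        l=cv2.fitLine(q.astype(np.float32),cv2.DIST_HUBER,0,.01,.01).ravel(); v,c=l[:3],l[3:]
        if v@u<0: v=-v
        e=q-c-((q-c)@v)[:,None]*v; q=q[np.linalg.norm(e,axis=1)<8]
    print(n,"N",len(q),"dir deg",np.degrees(np.arctan2(v[1],v[0])).round(2),"pitch",np.degrees(np.arcsin(v[2])).round(2),"ends",(c+((q-c)@v).min()*v).round(1),(c+((q-c)@v).max()*v).round(1)); return c,v
E
python3 - <<'E'
from rod import *
g=np.array(manip.sense()["position"])+[0,0,48]; u=np.array([.0645,.998,0])
for n in("scene","top"):
    im,d=grab(n); rod(n,(0,0,640,400),g+38*u,g+178*u,(25,80))
im=np.load("scene.npz")["im"]; cv2.imwrite("pics/s5.png",cv2.resize(im[110:220,220:360],(760,600),interpolation=cv2.INTER_CUBIC))
E
```

```text
pos [ 443.8 -322.5    4.8] yaw -3.6 t 8.7 w 14.1 F [-0.1 -0.3 -1.9] | spin first 0.09 then mm [ 2.8 -2.9 -1.3] rows>= 1
scene N 74 dir deg 85.66 pitch 0.51 ends [ 445.9 -283.6   54.6] [ 456.2 -146.8   55.8]
top N 156 dir deg 87.0 pitch -0.21 ends [ 446.  -284.4   56.5] [ 453.4 -144.8   56. ]
```

View pics/s5.png

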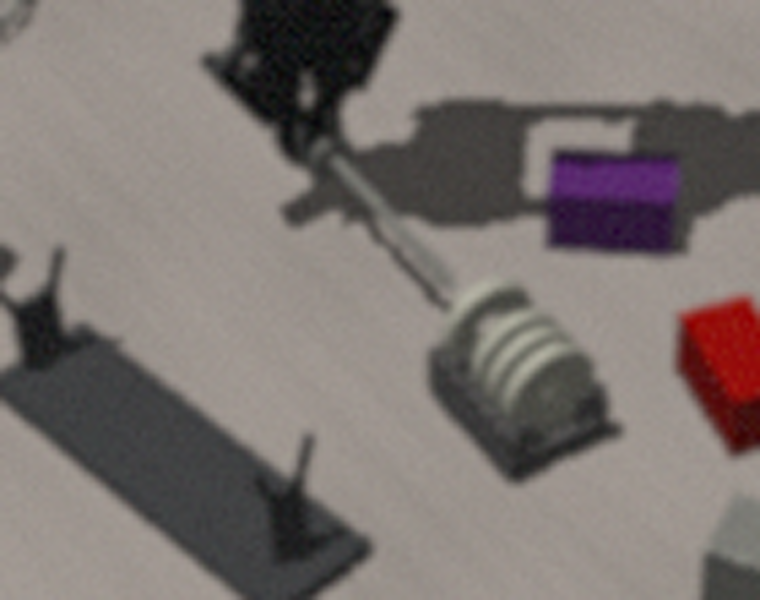

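Rod is pointed at the near disc's hole (tip at crop (440,295)). It measures 2 mm too far in x and about 2 mm high, so I correct and then insert.

Emit:
step_arm:
  commands:
    - {"translation":[0.0025,-0.002,0],"spin":0,"jaw":255}
    - {"translation":[0,0,0],"spin":0,"jaw":255}
    - {"translation":[0,0,-0.015],"spin":0,"jaw":255}
    - {"translation":[0,0,-0.015],"spin":0,"jaw":255}
    - {"translation":[0,0,-0.01],"spin":0,"jaw":255}
    - {"translation":[0,0,0],"spin":0,"jaw":255}
    - {"translation":[0,0,0],"spin":0,"jaw":255}

```text
t: 9.38
position: [443.0, -280.1, 0.8]
tcp_rot: [1.254, 1.18, -1.255]
contact_force: [1.1, 0.3, -0.9]
gripper_width: 14.1
```

```bash
python3 - <<'E'
from rod import *
s=manip.sense(); print(np.round(s["position"],1),np.round(s["contact_force"],1),np.round(s["wrist_torque"],2))
g=np.array(s["position"])+[0,0,48]; u=np.array([.0645,.998,0])
for n in("scene","top"):
    im,d=grab(n); c,v=rod(n,(0,0,640,400),g+38*u,g+140*u,(25,80))
    for y in(-120,-200): print("at y",y,(c+v*(y-c[1])/v[1]).round(1),"rackline x",round(456.4+(y+80.5)*.0645,1))
E
```

```text
[ 443.  -280.1    0.8] [ 1.1  0.3 -0.9] [-0.01 -0.01  0.01]
scene N 57 dir deg 86.85 pitch -0.03 ends [ 446.  -241.    51.1] [ 451.5 -141.7   51. ]
at y -120 [ 452.7 -120.    51. ] rackline x 453.9
at y -200 [ 448.3 -200.    51. ] rackline x 448.7
top N 117 dir deg 85.94 pitch 1.05 ends [ 444.4 -242.1   51.6] [ 451.6 -141.3   53.5]
at y -120 [ 453.1 -120.    53.9] rackline x 453.9
at y -200 [ 447.4 -200.    52.4] rackline x 448.7
```

Emit:
step_arm:
  commands:
    - {"translation":[0,0,-0.012],"spin":0,"jaw":255}
    - {"translation":[0,0,-0.012],"spin":0,"jaw":255}
    - {"translation":[0,0,-0.012],"spin":0,"jaw":255}
    - {"translation":[0,0,-0.012],"spin":0,"jaw":255}
    - {"translation":[0,0,0],"spin":0,"jaw":255}
    - {"translation":[0,0,0],"spin":0,"jaw":255}

```text
t: 9.98
position: [446.0, -232.4, 0.8]
tcp_rot: [1.255, 1.18, -1.255]
contact_force: [-0.5, -0.9, -1.1]
gripper_width: 13.8
```

Emit:
step_arm:
  commands:
    - {"translation":[0,0,-0.012],"spin":0,"jaw":255}
    - {"translation":[0,0,-0.012],"spin":0,"jaw":255}
    - {"translation":[0,0,-0.012],"spin":0,"jaw":255}
    - {"translation":[0,0,-0.012],"spin":0,"jaw":255}
    - {"translation":[0,0,-0.01],"spin":0,"jaw":255}
    - {"translation":[0,0,0],"spin":0,"jaw":255}
    - {"translation":[0,0,0],"spin":0,"jaw":255}

```text
t: 10.57
position: [449.9, -174.9, 0.8]
tcp_rot: [1.255, 1.179, -1.255]
contact_force: [0.1, -0.3, -1.4]
gripper_width: 14.0
```

```bash
python3 - <<'E'
from rod import *
s=manip.sense(); print(np.round(s["position"],1),np.round(s["contact_force"],1),np.round(s["wrist_torque"],2))
im,d=grab("scene"); cv2.imwrite("pics/s6.png",cv2.resize(im[120:220,250:360],(660,600),interpolation=cv2.INTER_CUBIC))
E
```

```text
[ 449.9 -174.9    0.8] [ 0.1 -0.3 -1.4] [-0.05 -0.02 -0.06]
```

View pics/s6.png

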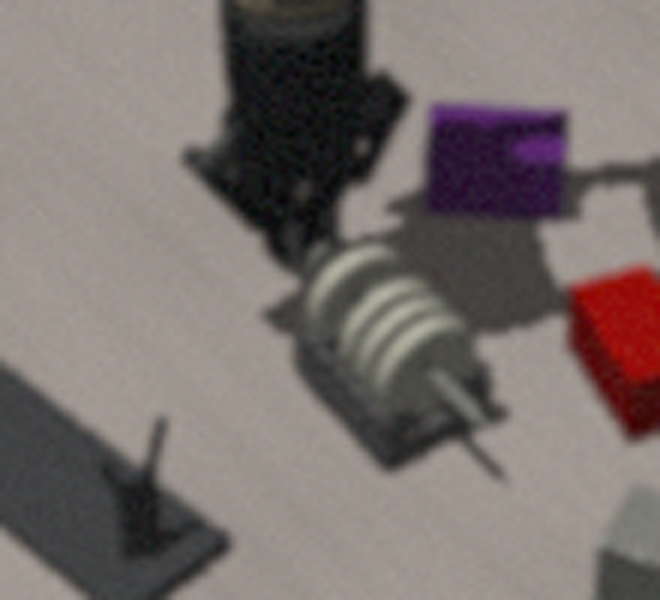

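The rod's end sticks out past the last disc (crop (460,400)), so all four discs are threaded. Lifting.

Emit:
step_arm:
  commands:
    - {"translation":[-0.006,0,0],"spin":0,"jaw":255}
    - {"translation":[-0.01,0,0],"spin":0,"jaw":255}
    - {"translation":[-0.015,0,0],"spin":0,"jaw":255}
    - {"translation":[-0.02,0,0],"spin":0,"jaw":255}
    - {"translation":[-0.02,0,0],"spin":0,"jaw":255}
    - {"translation":[-0.02,0,0],"spin":0,"jaw":255}
    - {"translation":[-0.015,0,0],"spin":0,"jaw":255}
    - {"translation":[0,0,0],"spin":0,"jaw":255}

```text
t: 11.28
position: [452.9, -177.8, 111.2]
tcp_rot: [1.257, 1.169, -1.253]
contact_force: [0.1, -0.5, -2.7]
gripper_width: 14.4
```

Emit:
step_arm:
  commands:
    - {"translation":[0,0,0],"spin":0,"jaw":255}
    - {"translation":[0,0,0],"spin":-3,"jaw":255}
    - {"translation":[0,0,0],"spin":-3,"jaw":255}
    - {"translation":[0,0,0],"spin":-3,"jaw":255}
    - {"translation":[0,0,0],"spin":-3,"jaw":255}
    - {"translation":[0,0,0],"spin":0,"jaw":255}
    - {"translation":[0,0,0],"spin":0,"jaw":255}

```text
t: 11.87
position: [448.7, -175.3, 105.6]
tcp_rot: [1.102, 1.276, -1.104]
contact_force: [0.9, -0.2, -2.8]
gripper_width: 14.2
```

```bash
python3 go.py 649.9 -217.8 105 8.3; python3 - <<'E'
from rod import *
s=manip.sense(); p=np.array(s["position"]); print(np.round(s["wrist_torque"],2))
g=p+[0,0,48]; u=np.array([-.144,.99,0])
im,d=grab("scene"); 
W=world("scene",d); a=(W-g)@u; e=W-g-a[...,None]*u; r=np.linalg.norm(e[...,:2],axis=-1)
m=(d>0)&(W[...,2]>90)&(W[...,2]<200)&(a>35)&(a<185)&(r<45)
h,b=np.histogram(a[m],np.arange(35,190,5)); print(h); print(W[m][:,2].min().round())
rod("scene",(0,0,640,400),g+38*u,g+178*u,(100,180))
cv2.imwrite("pics/s7.png",cv2.resize(im[100:200,240:360],(720,600),interpolation=cv2.INTER_CUBIC))
E
```

```text
pos [ 448.7 -175.3  105.6] yaw 8.2 t 11.87 w 14.2 F [ 0.9 -0.2 -2.8] | spin first -0.05 then mm [  0.6 192.9  71.1] rows>= 6
[-0.14 -0.02  0.05]
[ 14   3   0   0  10  43 104   8   1   0   1  27  48  18  18  51  23  17
  48 129   6   2   5   5   3   4   4   5   1   0]
118.0
scene N 62 dir deg 98.91 pitch -0.84 ends [ 445.8 -135.8  157.4] [425.   -3.1 155.4]
```

View pics/s7.png

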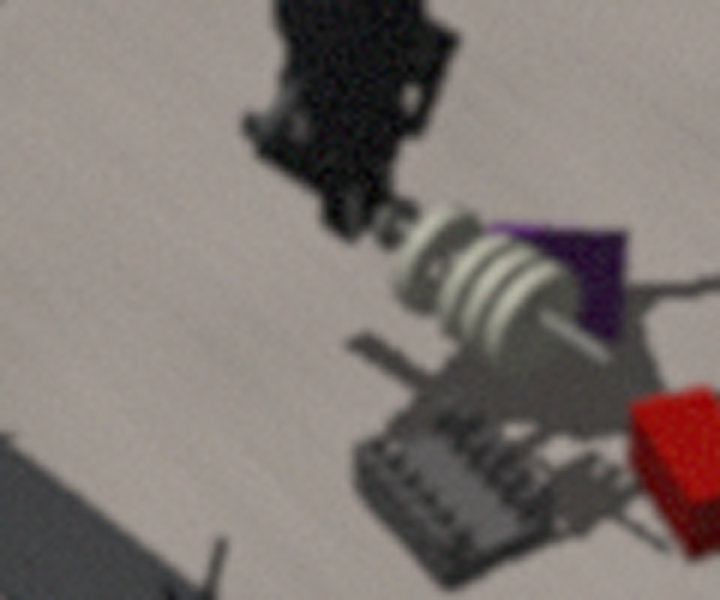

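All four discs hang on the rod with the rack empty. Carrying back to above the cradle.

Emit:
step_arm:
  commands:
    - {"translation":[0,0.019,0.007],"spin":0,"jaw":255}
    - {"translation":[0,0.025,0.0093],"spin":0,"jaw":255}
    - {"translation":[0,0.025,0.0093],"spin":0,"jaw":255}
    - {"translation":[0,0.025,0.0093],"spin":0,"jaw":255}
    - {"translation":[0,0.025,0.0093],"spin":0,"jaw":255}
    - {"translation":[0,0.025,0.0093],"spin":0,"jaw":255}
    - {"translation":[0,0.025,0.0093],"spin":0,"jaw":255}
    - {"translation":[0,0.024,0.0083],"spin":0,"jaw":255}

```text
t: 12.58
position: [652.0, -218.3, 105.7]
tcp_rot: [1.102, 1.275, -1.103]
contact_force: [0.3, -1.1, -2.3]
gripper_width: 14.5
```

Emit:
step_arm:
  commands:
    - {"translation":[0.015,0,0],"spin":0,"jaw":255}
    - {"translation":[0.015,0,0],"spin":0,"jaw":255}
    - {"translation":[0,0,0],"spin":0,"jaw":255}
    - {"translation":[0,0,0],"spin":0,"jaw":255}
    - {"translation":[0,0,0],"spin":0,"jaw":255}

```text
t: 13.0
position: [649.4, -217.6, 75.8]
tcp_rot: [1.101, 1.277, -1.103]
contact_force: [0.0, 0.2, -3.1]
gripper_width: 14.1
```

```bash
python3 go.py 649.9 -217.8 22 8.3; python3 - <<'E'
from rod import *
s=manip.sense(); g=np.array(s["position"])+[0,0,48]; u=np.array([-.144,.99,0])
for n in("scene","top"): 
    grab(n); c,v=rod(n,(0,0,640,400),g+38*u,g+178*u,(90,140))
    for a in (60,175): # initial skewer axis
        q=np.array([651.5,-232.8])+a*np.array([-.1434,.9897]); print(a,q.round(1),(c+v*(q[1]-c[1])/v[1]).round(1))
E
```

```text
pos [ 649.4 -217.6   75.8] yaw 8.3 t 13.0 w 14.1 F [ 0.   0.2 -3.1] | spin first 0.01 then mm [53.8  0.4  0.3] rows>= 2
scene N 65 dir deg 99.05 pitch -2.23 ends [ 646.3 -178.3  130.4] [624.8 -43.2 125.1]
60 [ 642.9 -173.4] [ 645.5 -173.4  130.3]
175 [626.4 -59.6] [627.4 -59.6 125.8]
top N 100 dir deg 98.5 pitch -1.14 ends [ 640.3 -151.7  128.8] [623.9 -42.  126.6]
60 [ 642.9 -173.4] [ 643.5 -173.4  129.2]
175 [626.4 -59.6] [626.5 -59.6 126.9]
```

Emit:
step_arm:
  commands:
    - {"translation":[0.012,0,0],"spin":0,"jaw":255}
    - {"translation":[0.012,0,0],"spin":0,"jaw":255}
    - {"translation":[0.01,0,0],"spin":0,"jaw":255}
    - {"translation":[0.008,0,0],"spin":0,"jaw":255}
    - {"translation":[0.005,0,0],"spin":0,"jaw":255}
    - {"translation":[0,0,0],"spin":0,"jaw":255}
    - {"translation":[0,0,0],"spin":0,"jaw":255}

```text
t: 13.68
position: [650.7, -217.8, 29.0]
tcp_rot: [1.101, 1.276, -1.102]
contact_force: [-0.1, -0.9, -1.5]
gripper_width: 14.2
```

Emit:
step_arm:
  commands:
    - {"translation":[0.003,0,0],"spin":0,"jaw":255}
    - {"translation":[0.002,0,0],"spin":0,"jaw":255}
    - {"translation":[0,0,0],"spin":0,"jaw":255}
    - {"translation":[0,0,0],"spin":0,"jaw":255}

```text
t: 14.02
position: [651.2, -218.1, 25.1]
tcp_rot: [1.101, 1.274, -1.101]
contact_force: [-0.1, 0.2, -2.7]
gripper_width: 14.3
```

Emit:
step_arm:
  commands:
    - {"translation":[0.002,0,0],"spin":0,"jaw":255}
    - {"translation":[0.001,0,0],"spin":0,"jaw":255}
    - {"translation":[0,0,0],"spin":0,"jaw":255}
    - {"translation":[0,0,0],"spin":0,"jaw":255}

```text
t: 14.35
position: [651.4, -218.1, 22.2]
tcp_rot: [1.102, 1.274, -1.101]
contact_force: [0.6, 0.5, -1.0]
gripper_width: 14.0
```

Emit:
step_arm:
  commands:
    - {"translation":[0,0,0],"spin":0,"jaw":150}
    - {"translation":[0,0,0],"spin":0,"jaw":70}
    - {"translation":[0,0,0],"spin":0,"jaw":70}
    - {"translation":[0,0,0],"spin":0,"jaw":70}
    - {"translation":[0,0,0],"spin":0,"jaw":70}
    - {"translation":[-0.02,0,0],"spin":0,"jaw":70}
    - {"translation":[-0.03,0,0],"spin":0,"jaw":70}
    - {"translation":[-0.03,0,0],"spin":0,"jaw":70}

```text
t: 15.02
position: [649.7, -217.4, 101.0]
tcp_rot: [1.101, 1.278, -1.103]
contact_force: [0.8, 0.7, 0.8]
gripper_width: 61.8
```

Emit:
step_arm:
  commands:
    - {"translation":[-0.04,0,0],"spin":0,"jaw":0}
    - {"translation":[-0.04,0,0],"spin":0,"jaw":0}
    - {"translation":[0,0,0],"spin":0,"jaw":0}
    - {"translation":[0,0,0],"spin":0,"jaw":0}

```text
t: 15.35
position: [654.1, -219.2, 187.1]
tcp_rot: [1.102, 1.265, -1.097]
contact_force: [-1.1, 0.3, -0.9]
gripper_width: 85.5
```

```bash
python3 go.py 500 150 140 27.3; python3 - <<'E'
from rod import *
s=np.array([651.5,-232.8,70]); u=np.array([-.1434,.9897,0])
im,d=grab("scene"); rod("scene",(0,0,640,400),s+52*u,s+194*u,(50,95))
grab("top")
for nm,box in [("potA",(145,205,193,252)),("potB",(193,225,236,262)),("potC",(238,222,282,262))]: print(nm,rect(pts("top",box,(35,60))))
cv2.imwrite("pics/s8.png",cv2.resize(im[110:260,170:370],(800,600),interpolation=cv2.INTER_CUBIC))
E
```

```text
pos [ 654.1 -219.2  187.1] yaw 8.3 t 15.35 w 85.5 F [-1.1  0.3 -0.9] | spin first -18.96 then mm [  47.1   32.4 -398.7] rows>= 10
scene N 63 dir deg 97.91 pitch -1.87 ends [ 645.8 -178.7   76.2] [626.6 -40.8  71.7]
potA (array([462.7, 364.6]), -59.6, array([81.7, 47.3], dtype=float32))
potB (array([423.8, 241.5]), -76.7, array([80.2, 45.7], dtype=float32))
potC (array([424.3, 120. ]), -63.0, array([80.1, 45.6], dtype=float32))
```

View pics/s8.png

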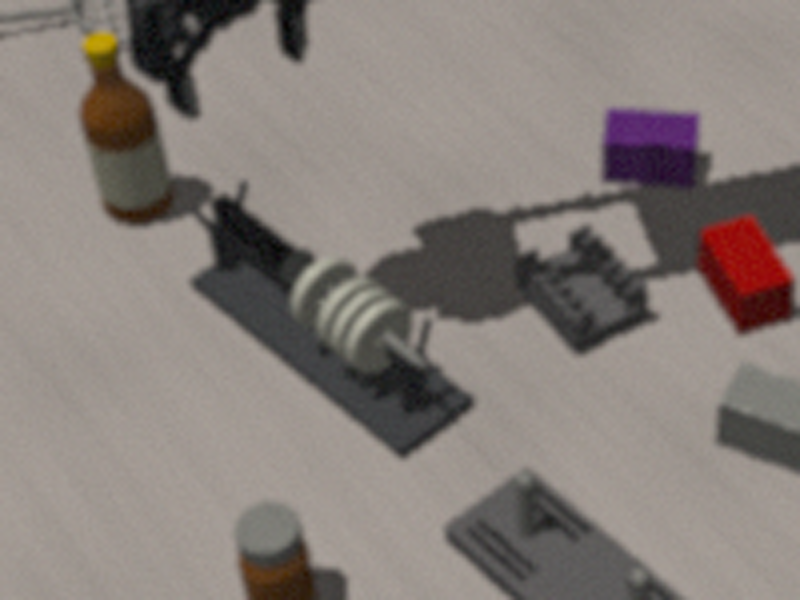

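Skewer is back in both forks, with four discs between them (crop ~(350,310)). Grey pots are at the same poses. Next is pot C (px (261,243)).

Emit:
step_arm:
  commands:
    - {"translation":[0,0,0],"spin":-6.5,"jaw":0}
    - {"translation":[0,0,0],"spin":-6.2,"jaw":0}
    - {"translation":[0,0,0],"spin":-6,"jaw":0}
    - {"translation":[0,0,0],"spin":0,"jaw":0}

```text
t: 15.78
position: [649.3, -217.3, 178.6]
tcp_rot: [0.854, 1.402, -0.855]
contact_force: [-0.1, -1.1, -0.8]
gripper_width: 85.7
```

```bash
python3 go.py 413 142.3 60 27
```

```text
pos [ 649.3 -217.3  178.6] yaw 27.1 t 15.78 w 85.7 F [-0.1 -1.1 -0.8] | spin first 0.14 then mm [ 118.6  -47.3 -427.6] rows>= 11
```

Emit:
step_arm:
  commands:
    - {"translation":[0,-0.003,-0.0267],"spin":0,"jaw":0}
    - {"translation":[0,-0.003,-0.0267],"spin":0,"jaw":0}
    - {"translation":[0,-0.003,-0.0267],"spin":0,"jaw":0}
    - {"translation":[0,-0.003,-0.0267],"spin":0,"jaw":0}
    - {"translation":[0,-0.003,-0.0267],"spin":0,"jaw":0}
    - {"translation":[0,-0.003,-0.0267],"spin":0,"jaw":0}
    - {"translation":[0,-0.003,-0.0267],"spin":0,"jaw":0}
    - {"translation":[0,-0.003,-0.0267],"spin":0,"jaw":0}

```text
t: 16.45
position: [530.4, -37.5, 180.0]
tcp_rot: [0.857, 1.399, -0.859]
contact_force: [0.0, -0.6, 0.5]
gripper_width: 85.7
```

Emit:
step_arm:
  commands:
    - {"translation":[0,-0.003,-0.0267],"spin":0,"jaw":0}
    - {"translation":[0,-0.003,-0.0267],"spin":0,"jaw":0}
    - {"translation":[0,-0.003,-0.0267],"spin":0,"jaw":0}
    - {"translation":[0,-0.003,-0.0267],"spin":0,"jaw":0}
    - {"translation":[0,-0.003,-0.0267],"spin":0,"jaw":0}
    - {"translation":[0,-0.003,-0.0267],"spin":0,"jaw":0}
    - {"translation":[0,-0.003,-0.0267],"spin":0,"jaw":0}
    - {"translation":[0,-0.003,-0.0267],"spin":0,"jaw":0}

```text
t: 17.12
position: [412.0, 141.3, 180.3]
tcp_rot: [0.856, 1.397, -0.86]
contact_force: [0.8, 0.5, 0.5]
gripper_width: 85.4
```

Emit:
step_arm:
  commands:
    - {"translation":[0.03,0,0],"spin":0,"jaw":0}
    - {"translation":[0.03,0,0],"spin":0,"jaw":0}
    - {"translation":[0.03,0,0],"spin":0,"jaw":0}
    - {"translation":[0.028,0,0],"spin":0,"jaw":0}
    - {"translation":[0,0,0],"spin":0,"jaw":0}
    - {"translation":[0,0,0],"spin":0,"jaw":0}
    - {"translation":[0,0,0],"spin":0,"jaw":0}

```text
t: 17.7
position: [414.6, 140.7, 64.3]
tcp_rot: [0.856, 1.396, -0.856]
contact_force: [0.9, 0.1, 0.7]
gripper_width: 85.2
```

```bash
python3 go.py 413 142.3 -27 27
```

```text
pos [414.6 140.7  64.3] yaw 27.0 t 17.7 w 85.2 F [0.9 0.1 0.7] | spin first -0.03 then mm [91.3 -0.7 -2.1] rows>= 3
```

Emit:
step_arm:
  commands:
    - {"translation":[0.024,0,-0.001],"spin":0,"jaw":0}
    - {"translation":[0.024,0,-0.001],"spin":0,"jaw":0}
    - {"translation":[0.024,0,0],"spin":0,"jaw":0}
    - {"translation":[0,0,0],"spin":0,"jaw":0}
    - {"translation":[0,0,0],"spin":0,"jaw":0}
    - {"translation":[0,0,0],"spin":0,"jaw":0}

```text
t: 18.2
position: [415.4, 142.9, -6.2]
tcp_rot: [0.857, 1.393, -0.853]
contact_force: [1.5, -0.1, 0.2]
gripper_width: 85.4
```

Emit:
step_arm:
  commands:
    - {"translation":[0.006,0,0],"spin":0,"jaw":0}
    - {"translation":[0.006,0,0],"spin":0,"jaw":0}
    - {"translation":[0.005,0,0],"spin":0,"jaw":0}
    - {"translation":[0,0,0],"spin":0,"jaw":0}
    - {"translation":[0,0,0],"spin":0,"jaw":0}

```text
t: 18.62
position: [412.9, 142.3, -25.4]
tcp_rot: [0.855, 1.397, -0.856]
contact_force: [-0.8, 0.2, 0.5]
gripper_width: 85.7
```

```bash
python3 go.py 413 142.3 -27 27
```

```text
pos [412.9 142.3 -25.4] yaw 27.0 t 18.62 w 85.7 F [-0.8  0.2  0.5] | spin first 0.03 then mm [1.6 0.1 0.1] rows>= 1
```

Close with the least force and lift, to see whether the pot swings mouth down by its own weight.

Emit:
step_arm:
  commands:
    - {"translation":[0,0,0],"spin":0,"jaw":255}
    - {"translation":[0,0,0],"spin":0,"jaw":255}
    - {"translation":[0,0,0],"spin":0,"jaw":255}
    - {"translation":[0,0,0],"spin":0,"jaw":255}
    - {"translation":[0,0,0],"spin":0,"jaw":255}
    - {"translation":[0,0,0],"spin":0,"jaw":255}
  force: 20

```text
t: 19.12
position: [413.5, 142.5, -24.9]
tcp_rot: [0.855, 1.396, -0.855]
contact_force: [-0.2, -0.4, 2.1]
gripper_width: 45.3
```

Emit:
step_arm:
  commands:
    - {"translation":[-0.025,0,0],"spin":0,"jaw":255}
    - {"translation":[-0.03,0,0],"spin":0,"jaw":255}
    - {"translation":[-0.03,0,0],"spin":0,"jaw":255}
    - {"translation":[-0.03,0,0],"spin":0,"jaw":255}
    - {"translation":[-0.025,0,0],"spin":0,"jaw":255}
    - {"translation":[0,0,0],"spin":0,"jaw":255}
    - {"translation":[0,0,0],"spin":0,"jaw":255}
    - {"translation":[0,0,0],"spin":0,"jaw":255}

```text
t: 19.78
position: [412.0, 142.2, 113.8]
tcp_rot: [0.854, 1.398, -0.856]
contact_force: [-1.5, 0.0, -1.6]
gripper_width: 45.6
```

```bash
cat > pot.py <<'E'
from h import *
def pot(heading,w=60):
    """cloud of held pot near the gripper, from the scene view: grey pixels; extents along heading and z"""
    s=manip.sense(); g=np.array(s["position"]); im,d=grab("scene"); W=world("scene",d)
    a=np.radians(heading); h=np.array([np.cos(a),np.sin(a),0]); n=np.array([-h[1],h[0],0]); D=W-g
    hx=D@h; ny=D@n; mx=im.max(2)
    m=(d>0)&(abs(hx)<110)&(abs(ny)<32)&(W[...,2]>g[2]-40)&(W[...,2]<g[2]+90)&(mx>60)&(W[...,2]>8)
    q=np.c_[hx[m],W[...,2][m]-g[2]]
    print("N",m.sum(),"along",np.percentile(q[:,0],[2,50,98]).round(),"z rel TCP",np.percentile(q[:,1],[2,50,98]).round(),"width",round(float(s["gripper_width"]),1),"F",np.round(s["contact_force"],1),"pos",g.round(1))
    mu,e,_=cv2.PCACompute2(q.astype(np.float32),None); print("axis deg",np.degrees(np.arctan2(*e[0][::-1])).round(),np.round(mu,0))
    vv,uu=np.where(m); return im,(uu.min(),vv.min(),uu.max(),vv.max())
E
python3 - <<'E'
from pot import *
im,b=pot(-63); print(b); x=(b[0]+b[2])//2; y=(b[1]+b[3])//2
cv2.imwrite("pics/s9.png",cv2.resize(im[max(y-60,0):y+60,x-60:x+60],(600,600),interpolation=cv2.INTER_CUBIC))
E
```

```text
N 421 along [-15.  41.  64.] z rel TCP [26. 63. 73.] width 45.6 F [-1.5  0.  -1.6] pos [412.  142.2 113.8]
axis deg 24.0 [[37. 56.]]
(np.int64(352), np.int64(166), np.int64(387), np.int64(196))
```

View pics/s9.png

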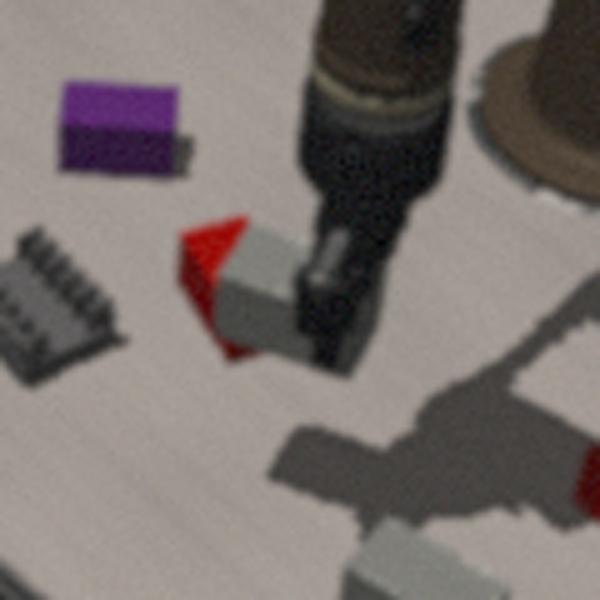

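Pot C is gripped 25 mm behind its centre but stays horizontal (crop (270,290)), because the pads hold it. I'll go low over the counter and ease the jaw position, so the pot can swing down in a light grip.

Emit:
step_arm:
  commands:
    - {"translation":[0.03,0,0],"spin":0,"jaw":255}
    - {"translation":[0.03,0,0],"spin":0,"jaw":255}
    - {"translation":[0.026,0,0],"spin":0,"jaw":255}
    - {"translation":[0,0,0],"spin":0,"jaw":126}
    - {"translation":[0,0,0],"spin":0,"jaw":124}
    - {"translation":[0,0,0],"spin":0,"jaw":123}
    - {"translation":[0,0,0],"spin":0,"jaw":123}

```text
t: 20.42
position: [414.7, 142.8, 30.0]
tcp_rot: [0.856, 1.394, -0.853]
contact_force: [-0.2, 0.3, -1.1]
gripper_width: 45.8
```

```bash
python3 -c "
from pot import *
pot(-63)"
```

```text
N 398 along [-68.  40.  64.] z rel TCP [14. 62. 74.] width 45.8 F [-0.2  0.3 -1.1] pos [414.7 142.8  30. ]
axis deg 23.0 [[31. 54.]]
```

Emit:
step_arm:
  commands:
    - {"translation":[0,0,0],"spin":0,"jaw":122}
    - {"translation":[0,0,0],"spin":0,"jaw":121}
    - {"translation":[0,0,0],"spin":0,"jaw":121}

```text
t: 20.72
position: [414.0, 142.6, 29.8]
tcp_rot: [0.856, 1.395, -0.854]
contact_force: [-1.4, -0.3, -1.3]
gripper_width: 46.1
```

```bash
python3 -c "
from pot import *
pot(-63)"
```

```text
N 395 along [-71.  40.  64.] z rel TCP [14. 63. 74.] width 46.1 F [-1.4 -0.3 -1.3] pos [414.  142.6  29.8]
axis deg 22.0 [[32. 55.]]
```

Emit:
step_arm:
  commands:
    - {"translation":[0,0,0],"spin":0,"jaw":120}
    - {"translation":[0,0,0],"spin":0,"jaw":120}
    - {"translation":[0,0,0],"spin":0,"jaw":120}
    - {"translation":[0,0,0],"spin":0,"jaw":120}

```text
t: 21.1
position: [413.2, 142.4, 28.8]
tcp_rot: [0.855, 1.396, -0.855]
contact_force: [0.4, -0.0, -1.1]
gripper_width: 45.7
```

```bash
python3 -c "
from pot import *
pot(-63)"
```

```text
N 390 along [-62.  41.  64.] z rel TCP [16. 65. 74.] width 45.7 F [ 0.4 -0.  -1.1] pos [413.2 142.4  28.8]
axis deg 23.0 [[34. 55.]]
```

Emit:
step_arm:
  commands:
    - {"translation":[0,0,0],"spin":0,"jaw":119}
    - {"translation":[0,0,0],"spin":0,"jaw":119}
    - {"translation":[0,0,0],"spin":0,"jaw":119}
    - {"translation":[0,0,0],"spin":0,"jaw":119}

```text
t: 21.48
position: [413.3, 142.5, 28.8]
tcp_rot: [0.855, 1.396, -0.855]
contact_force: [0.6, 0.4, -0.5]
gripper_width: 45.7
```

```bash
python3 -c "
from pot import *
pot(-63)"
```

```text
N 387 along [-59.  41.  64.] z rel TCP [16. 64. 74.] width 45.7 F [ 0.6  0.4 -0.5] pos [413.3 142.5  28.8]
axis deg 23.0 [[34. 55.]]
```

Emit:
step_arm:
  commands:
    - {"translation":[0,0,0],"spin":0,"jaw":118}
    - {"translation":[0,0,0],"spin":0,"jaw":118}
    - {"translation":[0,0,0],"spin":0,"jaw":118}
    - {"translation":[0,0,0],"spin":0,"jaw":118}

```text
t: 21.87
position: [413.3, 142.4, 28.9]
tcp_rot: [0.855, 1.396, -0.855]
contact_force: [0.3, -0.1, -1.2]
gripper_width: 46.4
```

```bash
python3 -c "
from pot import *
pot(-63)"
```

```text
N 391 along [-62.  41.  65.] z rel TCP [17. 64. 74.] width 46.4 F [ 0.3 -0.1 -1.2] pos [413.3 142.4  28.9]
axis deg 22.0 [[34. 55.]]
```

Emit:
step_arm:
  commands:
    - {"translation":[0,0,0],"spin":0,"jaw":117}
    - {"translation":[0,0,0],"spin":0,"jaw":117}
    - {"translation":[0,0,0],"spin":0,"jaw":117}

```text
t: 22.17
position: [413.7, 142.5, 29.1]
tcp_rot: [0.855, 1.396, -0.855]
contact_force: [0.2, -0.5, 0.9]
gripper_width: 46.2
```

```bash
python3 -c "
from pot import *
pot(-63)"
```

```text
N 448 along [-65.  33.  65.] z rel TCP [-20.  14.  55.] width 46.2 F [ 0.2 -0.5  0.9] pos [413.7 142.5  29.1]
axis deg -6.0 [[27.  9.]]
```

At count 118 it still held level, and at 117 it dropped flat to the counter. I'll re-measure and re-grip nearer the closed end, for a longer lever and smaller pad patch.

Emit:
step_arm:
  commands:
    - {"translation":[-0.03,0,0],"spin":0,"jaw":0}
    - {"translation":[-0.04,0,0],"spin":0,"jaw":0}
    - {"translation":[-0.03,0,0],"spin":0,"jaw":0}
    - {"translation":[0,-0.035,0.02],"spin":0,"jaw":0}
    - {"translation":[0,-0.035,0.02],"spin":0,"jaw":0}
    - {"translation":[0,-0.035,0.02],"spin":0,"jaw":0}
    - {"translation":[0,-0.02,0.02],"spin":0,"jaw":0}
    - {"translation":[0,0,0],"spin":0,"jaw":0}

```text
t: 22.88
position: [335.8, 11.2, 128.6]
tcp_rot: [0.856, 1.395, -0.86]
contact_force: [0.4, -0.1, -0.1]
gripper_width: 85.5
```

```bash
cat > find.py <<'E'
from h import *
def find():
    out=[]
    for n in ("top","scene"):
        im,d=grab(n); W=world(n,d); hsv=cv2.cvtColor(im,cv2.COLOR_BGR2HSV)
        m=(d>0)&(W[...,2]>36)&(W[...,2]<56)&(hsv[...,1]<75)&(hsv[...,2]>60)&(W[...,0]>300)&(W[...,0]<545)&(W[...,1]>20)&(W[...,1]<450)
        k=cv2.morphologyEx(m.astype(np.uint8),cv2.MORPH_OPEN,np.ones((3,3)))
        c,l,st,_=cv2.connectedComponentsWithStats(k)
        for i in range(1,c):
            if st[i,4]>150: print(n,st[i,4],*rect(W[l==i]),"z",np.median(W[l==i][:,2]).round(1))
find()
E
python3 find.py; python3 go.py 413 142.3 -27 27
```

```text
top 552 [462.9 363.9] -59.7 [80.8 46.9] z 46.8
top 538 [427.1 120.5] -61.9 [80.5 46.1] z 46.6
top 542 [423.9 241.2] -76.3 [80.7 46. ] z 47.0
scene 379 [426.8 119.3] -62.0 [80.5 53. ] z 45.7
scene 452 [424.7 241.7] -75.4 [80.6 51. ] z 45.3
scene 543 [463.6 363.8] -58.1 [80.3 51. ] z 45.6
pos [338.4  13.7 129.2] yaw 26.9 t 22.98 w 85.4 F [-0.4  0.2 -0. ] | spin first -0.15 then mm [156.2 124.8 -80.7] rows>= 6
```

```bash
python3 go.py 410.1 152 -25 28
```

```text
pos [338.4  13.7 129.2] yaw 26.9 t 22.98 w 85.4 F [-0.4  0.2 -0. ] | spin first -1.15 then mm [154.2 128.2 -88.5] rows>= 6
```

Emit:
step_arm:
  commands:
    - {"translation":[0,0,0],"spin":-1.1,"jaw":0}
    - {"translation":[0,0.0256,-0.0187],"spin":0,"jaw":0}
    - {"translation":[0,0.0256,-0.0187],"spin":0,"jaw":0}
    - {"translation":[0,0.0256,-0.0187],"spin":0,"jaw":0}
    - {"translation":[0,0.0256,-0.0187],"spin":0,"jaw":0}
    - {"translation":[0,0.0256,-0.0187],"spin":0,"jaw":0}
    - {"translation":[0,0,0],"spin":0,"jaw":0}
    - {"translation":[0,0,0],"spin":0,"jaw":0}

```text
t: 23.65
position: [407.6, 159.7, 128.7]
tcp_rot: [0.836, 1.405, -0.836]
contact_force: [-0.9, -0.6, 0.0]
gripper_width: 85.5
```

```bash
python3 go.py 410.1 152 -25 28
```

```text
pos [407.6 159.7 128.7] yaw 28.5 t 23.65 w 85.5 F [-0.9 -0.6  0. ] | spin first 0.47 then mm [153.7  -1.5   8. ] rows>= 4
```

Emit:
step_arm:
  commands:
    - {"translation":[0.03,-0.0015,0.008],"spin":0.4,"jaw":0}
    - {"translation":[0.03,0,0],"spin":0,"jaw":0}
    - {"translation":[0.03,0,0],"spin":0,"jaw":0}
    - {"translation":[0.03,0,0],"spin":0,"jaw":0}
    - {"translation":[0.015,0,0],"spin":0,"jaw":0}
    - {"translation":[0,0,0],"spin":0,"jaw":0}
    - {"translation":[0,0,0],"spin":0,"jaw":0}
    - {"translation":[0,0,0],"spin":0,"jaw":0}

```text
t: 24.32
position: [410.2, 149.6, -5.3]
tcp_rot: [0.846, 1.399, -0.845]
contact_force: [0.0, 0.6, -0.1]
gripper_width: 85.4
```

```bash
python3 go.py 410.1 152 -25 28
```

```text
pos [410.2 149.6  -5.3] yaw 27.8 t 24.32 w 85.4 F [ 0.   0.6 -0.1] | spin first -0.24 then mm [19.7  1.  -2.2] rows>= 1
```

Emit:
step_arm:
  commands:
    - {"translation":[0.009,0.001,-0.002],"spin":0,"jaw":0}
    - {"translation":[0.009,0,0],"spin":0,"jaw":0}
    - {"translation":[0,0,0],"spin":0,"jaw":255}
    - {"translation":[0,0,0],"spin":0,"jaw":255}
    - {"translation":[0,0,0],"spin":0,"jaw":255}
    - {"translation":[0,0,0],"spin":0,"jaw":255}
    - {"translation":[0,0,0],"spin":0,"jaw":255}
    - {"translation":[0,0,0],"spin":0,"jaw":121}

```text
t: 24.98
position: [409.8, 151.8, -23.9]
tcp_rot: [0.846, 1.4, -0.845]
contact_force: [0.1, 0.9, -0.2]
gripper_width: 45.7
```

Emit:
step_arm:
  commands:
    - {"translation":[0,0,0],"spin":0,"jaw":119}
    - {"translation":[0,0,0],"spin":0,"jaw":119}
    - {"translation":[-0.012,0,0],"spin":0,"jaw":119}
    - {"translation":[-0.012,0,0],"spin":0,"jaw":119}
    - {"translation":[-0.012,0,0],"spin":0,"jaw":119}
    - {"translation":[0,0,0],"spin":0,"jaw":119}
    - {"translation":[0,0,0],"spin":0,"jaw":119}

```text
t: 25.57
position: [409.8, 151.8, 12.1]
tcp_rot: [0.846, 1.399, -0.845]
contact_force: [0.4, -0.5, -1.1]
gripper_width: 45.3
```

```bash
python3 -c "
from pot import *
pot(-62)"
```

```text
N 469 along [-52.  46.  75.] z rel TCP [26. 66. 73.] width 45.3 F [ 0.4 -0.5 -1.1] pos [409.8 151.8  12.1]
axis deg 13.0 [[41. 57.]]
```

Emit:
step_arm:
  commands:
    - {"translation":[-0.015,0,0],"spin":0,"jaw":119}
    - {"translation":[-0.015,0,0],"spin":0,"jaw":119}
    - {"translation":[0,0,0],"spin":0,"jaw":118}
    - {"translation":[0,0,0],"spin":0,"jaw":118}
    - {"translation":[0,0,0],"spin":0,"jaw":118}
    - {"translation":[0,0,0],"spin":0,"jaw":118}
    - {"translation":[0,0,0],"spin":0,"jaw":118}
    - {"translation":[0,0,0],"spin":0,"jaw":118}

```text
t: 26.28
position: [408.7, 151.5, 41.1]
tcp_rot: [0.845, 1.401, -0.847]
contact_force: [-1.1, -0.6, -1.7]
gripper_width: 46.1
```

```bash
python3 -c "
from pot import *
pot(-62)"
```

```text
N 489 along [-46.  45.  75.] z rel TCP [ 5. 65. 73.] width 46.1 F [-1.1 -0.6 -1.7] pos [408.7 151.5  41.1]
axis deg 22.0 [[41. 56.]]
```

Emit:
step_arm:
  commands:
    - {"translation":[0,0,0],"spin":0,"jaw":117}
    - {"translation":[0,0,0],"spin":0,"jaw":122}
    - {"translation":[0,0,0],"spin":0,"jaw":122}

```text
t: 26.58
position: [409.4, 151.7, 41.8]
tcp_rot: [0.846, 1.4, -0.846]
contact_force: [-0.2, 0.1, -1.8]
gripper_width: 45.2
```

```bash
python3 -c "
from pot import *
pot(-62)"
```

```text
N 496 along [-44.  41.  74.] z rel TCP [-12.  26.  48.] width 45.2 F [-0.2  0.1 -1.8] pos [409.4 151.7  41.8]
axis deg 2.0 [[36. 21.]]
```

```bash
cat >> pot.py <<'E'
def prof(heading):
    s=manip.sense(); g=np.array(s["position"]); f=np.load("scene.npz"); im,d=f["im"],f["d"]; W=world("scene",d)
    a=np.radians(heading); h=np.array([np.cos(a),np.sin(a),0]); n=np.array([-h[1],h[0],0]); D=W-g
    hx=D@h; ny=D@n; m=(d>0)&(hx>-60)&(hx<100)&(abs(ny)<30)&(W[...,2]>4)&(W[...,2]<g[2]+95)&(im.max(2)>60)
    for x in range(-60,100,10):
        k=m&(hx>=x)&(hx<x+10); 
        if k.sum()>3: print(x,k.sum(),np.percentile(W[...,2][k]-g[2],[5,50,95]).round(),"n",np.percentile(ny[k],[5,95]).round())
E
python3 -c "
from pot import *
prof(-62)"
```

```text
-50 4 [3. 3. 5.] n [23. 28.]
-20 29 [-37.  11.  75.] n [-28.  21.]
-10 22 [-36.  13.  34.] n [-23.  24.]
0 19 [-4.  9. 42.] n [18. 28.]
10 37 [-4. 17. 42.] n [21. 25.]
20 52 [-6. 26. 40.] n [ 6. 24.]
30 78 [-11.  34.  38.] n [-15.  25.]
40 75 [-8. 31. 37.] n [-17.  24.]
50 74 [-13.  28.  33.] n [-19.  25.]
60 71 [-9. 26. 31.] n [-19.  24.]
70 34 [11. 26. 29.] n [-18.  23.]
```

The pulse slipped the pot about 30 mm down but tilted it only ~11°, so gravity swing is not controllable. Instead I'll hold the pot firmly, hook its lower rim on a peg and let the peg turn it mouth down. First I set it down and re-grip.

Emit:
step_arm:
  commands:
    - {"translation":[0.015,0,0],"spin":0,"jaw":122}
    - {"translation":[0.012,0,0],"spin":0,"jaw":122}
    - {"translation":[0,0,0],"spin":0,"jaw":122}
    - {"translation":[0,0,0],"spin":0,"jaw":60}
    - {"translation":[0,0,0],"spin":0,"jaw":0}
    - {"translation":[0,0,0],"spin":0,"jaw":0}
    - {"translation":[-0.04,0,0],"spin":0,"jaw":0}
    - {"translation":[-0.04,0,0],"spin":0,"jaw":0}

```text
t: 27.3
position: [406.0, 150.7, 93.1]
tcp_rot: [0.841, 1.407, -0.852]
contact_force: [1.9, 0.2, 1.2]
gripper_width: 85.6
```

Emit:
step_arm:
  commands:
    - {"translation":[-0.03,-0.035,0.02],"spin":0,"jaw":0}
    - {"translation":[0,-0.035,0.02],"spin":0,"jaw":0}
    - {"translation":[0,-0.035,0.02],"spin":0,"jaw":0}
    - {"translation":[0,-0.02,0.02],"spin":0,"jaw":0}
    - {"translation":[0,0,0],"spin":0,"jaw":0}
    - {"translation":[0,0,0],"spin":0,"jaw":0}

```text
t: 27.8
position: [339.9, 27.5, 120.5]
tcp_rot: [0.849, 1.397, -0.847]
contact_force: [0.6, 0.9, 0.5]
gripper_width: 85.3
```

```bash
python3 find.py; python3 - <<'E'
from h import *
c=np.array([618.4,199.9]); a=np.radians(-83.3); u=np.array([np.cos(a),np.sin(a)])
for n in("top","scene"):
    f=np.load(n+".npz"); W=world(n,f["d"])
    p=W[(f["d"]>0)&(W[...,2]>14)&(W[...,2]<27)&(np.hypot(W[...,0]-618,W[...,1]-200)<175)&(abs(W[...,0]-618)<75)]; print(n,"stand",rect(p))
    for k in(110,0,-110):
        q=c+k*u; m=(f["d"]>0)&(W[...,2]>55)&(W[...,2]<95)&(np.hypot(W[...,0]-q[0],W[...,1]-q[1])<22); r=W[m]; print(k,q.round(1),m.sum(),np.median(r,0).round(1),r[:,2].max().round(1))
E
python3 go.py 413 142 100 28
```

```text
top 546 [462.9 364.4] -60.4 [81.5 46.7] z 46.8
top 534 [423. 125.] -63.1 [80.  45.9] z 46.7
top 543 [424.  241.1] -76.5 [81.  46.2] z 46.8
scene 382 [423.1 125.2] -63.6 [80.2 52.3] z 45.4
scene 444 [424.5 241.4] -77.4 [80.9 49.9] z 45.4
scene 541 [464.5 364.6] -59.2 [79.6 49.2] z 45.6
top stand (array([617.9, 199.9]), -83.5, array([309.8,  81.1], dtype=float32))
110 [631.2  90.7] 30 [629.1  89.1  80. ] 86.4
0 [618.4 199.9] 35 [616.7 198.7  77.6] 85.9
-110 [605.6 309.1] 36 [604.2 306.2  77.4] 88.4
scene stand (array([619.4, 199.5]), -83.7, array([311.2,  82.2], dtype=float32))
110 [631.2  90.7] 42 [634.2  93.7  73.1] 82.6
0 [618.4 199.9] 45 [621.8 203.1  73.3] 83.7
-110 [605.6 309.1] 50 [610.  311.5  73.9] 84.8
pos [340.7  28.7 120.4] yaw 27.7 t 27.9 w 85.8 F [-0.  -0.4  0. ] | spin first -0.29 then mm [ 20.4 117.  -66.1] rows>= 4
```

```bash
python3 go.py 410.3 150 -24 26.9
```

```text
pos [340.7  28.7 120.4] yaw 27.7 t 27.9 w 85.8 F [-0.  -0.4  0. ] | spin first 0.81 then mm [144.4 116.9 -76.7] rows>= 5
```

Emit:
step_arm:
  commands:
    - {"translation":[0,0.0235,-0.0152],"spin":0.5,"jaw":0}
    - {"translation":[0,0.0235,-0.0152],"spin":0,"jaw":0}
    - {"translation":[0,0.0235,-0.0152],"spin":0,"jaw":0}
    - {"translation":[0,0.0235,-0.0152],"spin":0,"jaw":0}
    - {"translation":[0,0.0235,-0.0152],"spin":0,"jaw":0}
    - {"translation":[0.03,0,0],"spin":0,"jaw":0}
    - {"translation":[0,0,0],"spin":0,"jaw":0}
    - {"translation":[0,0,0],"spin":0,"jaw":0}

```text
t: 28.57
position: [407.2, 150.9, 88.1]
tcp_rot: [0.847, 1.402, -0.854]
contact_force: [1.4, -0.5, 0.2]
gripper_width: 85.6
```

```bash
python3 go.py 410.3 150 -24 26.9
```

```text
pos [407.2 150.9  88.1] yaw 27.4 t 28.57 w 85.6 F [ 1.4 -0.5  0.2] | spin first 0.51 then mm [112.1   2.3   2.2] rows>= 3
```

Emit:
step_arm:
  commands:
    - {"translation":[0.03,0.0005,0.001],"spin":0.5,"jaw":0}
    - {"translation":[0.03,0,0],"spin":0,"jaw":0}
    - {"translation":[0.03,0,0],"spin":0,"jaw":0}
    - {"translation":[0.012,0,0],"spin":0,"jaw":0}
    - {"translation":[0.009,0,0],"spin":0,"jaw":0}
    - {"translation":[0,0,0],"spin":0,"jaw":0}
    - {"translation":[0,0,0],"spin":0,"jaw":0}
  force: 25

```text
t: 29.15
position: [410.8, 149.5, -20.6]
tcp_rot: [0.859, 1.394, -0.858]
contact_force: [0.1, -0.2, 0.1]
gripper_width: 85.6
```

Emit:
step_arm:
  commands:
    - {"translation":[0,0,0],"spin":0,"jaw":255}
    - {"translation":[0,0,0],"spin":0,"jaw":255}
    - {"translation":[0,0,0],"spin":0,"jaw":255}
    - {"translation":[0,0,0],"spin":0,"jaw":255}
    - {"translation":[0,0,0],"spin":0,"jaw":255}
    - {"translation":[0,0,0],"spin":0,"jaw":255}
  force: 25

```text
t: 29.65
position: [411.3, 149.6, -20.1]
tcp_rot: [0.86, 1.393, -0.858]
contact_force: [-0.4, -0.1, 6.4]
gripper_width: 45.6
```

Emit:
step_arm:
  commands:
    - {"translation":[-0.03,0,0],"spin":0,"jaw":255}
    - {"translation":[-0.03,0,0],"spin":0,"jaw":255}
    - {"translation":[-0.03,0,0],"spin":0,"jaw":255}
    - {"translation":[-0.03,0,0],"spin":6.8,"jaw":255}
    - {"translation":[0,0,0],"spin":6.8,"jaw":255}
    - {"translation":[0,0,0],"spin":6.6,"jaw":255}
    - {"translation":[0,0,0],"spin":0,"jaw":255}
    - {"translation":[0,0,0],"spin":0,"jaw":255}

```text
t: 30.32
position: [409.6, 149.2, 98.6]
tcp_rot: [1.122, 1.263, -1.123]
contact_force: [0.0, -0.4, -1.7]
gripper_width: 45.5
```

```bash
python3 go.py 618.8 189.5 100 6.6; python3 -c "
from pot import *
pot(-83.4);prof(-83.4)"
```

```text
pos [409.6 149.2  98.6] yaw 6.7 t 30.32 w 45.5 F [ 0.  -0.4 -1.7] | spin first 0.1 then mm [ -1.4 212.5 -16. ] rows>= 6
N 262 along [-13.  50.  67.] z rel TCP [20. 47. 70.] width 45.5 F [ 0.  -0.4 -1.7] pos [409.6 149.2  98.6]
axis deg 22.0 [[38. 47.]]
-60 22 [-55. -53. -49.] n [ 6. 27.]
-50 5 [-55. -55. -53.] n [ 7. 23.]
-20 42 [20. 28. 71.] n [-29.  21.]
-10 9 [-94.  29.  83.] n [-7. 28.]
0 5 [-71.  21.  82.] n [-13.  25.]
10 12 [-94.  29.  68.] n [-12.  24.]
20 14 [-19.  30.  39.] n [17. 24.]
30 17 [20. 31. 47.] n [20. 25.]
40 41 [24. 45. 67.] n [-1. 25.]
50 72 [26. 64. 68.] n [-17.  24.]
60 59 [25. 64. 68.] n [-19.  24.]
```

```bash
python3 go.py 622 168.2 100 6.6
```

```text
pos [409.4 149.1  98.3] yaw 6.7 t 30.37 w 45.3 F [-0.4  0.6 -1.5] | spin first 0.1 then mm [ -1.7 213.4   5.5] rows>= 6
```

Emit:
step_arm:
  commands:
    - {"translation":[0,0.0267,0.0007],"spin":0,"jaw":255}
    - {"translation":[0,0.0267,0.0007],"spin":0,"jaw":255}
    - {"translation":[0,0.0267,0.0007],"spin":0,"jaw":255}
    - {"translation":[0,0.0267,0.0007],"spin":0,"jaw":255}
    - {"translation":[0,0.0267,0.0007],"spin":0,"jaw":255}
    - {"translation":[0,0.0267,0.0007],"spin":0,"jaw":255}
    - {"translation":[0,0.0267,0.0007],"spin":0,"jaw":255}
    - {"translation":[0,0.0265,0.0007],"spin":0,"jaw":255}

```text
t: 31.03
position: [623.2, 167.9, 97.2]
tcp_rot: [1.122, 1.264, -1.125]
contact_force: [-0.3, -0.5, -1.1]
gripper_width: 45.7
```

Emit:
step_arm:
  commands:
    - {"translation":[0,0,0],"spin":0,"jaw":255}
    - {"translation":[0,0,0],"spin":0,"jaw":255}
    - {"translation":[0,0,0],"spin":0,"jaw":255}

```text
t: 31.28
position: [621.1, 167.8, 97.1]
tcp_rot: [1.122, 1.264, -1.127]
contact_force: [0.4, 0.2, -1.8]
gripper_width: 45.7
```

```bash
python3 go.py 622 168.2 52 6.6;  python3 -c "
from pot import *
pot(-83.4);prof(-83.4)"
```

```text
pos [621.1 167.8  97.1] yaw 6.6 t 31.28 w 45.7 F [ 0.4  0.2 -1.8] | spin first -0.0 then mm [45.1  0.9 -0.3] rows>= 2
N 233 along [-37.  51.  79.] z rel TCP [-38.  44.  69.] width 45.7 F [ 0.4  0.2 -1.8] pos [621.1 167.8  97.1]
axis deg 33.0 [[25. 31.]]
-60 74 [-80. -77. -74.] n [-27.  27.]
-50 60 [-80. -78. -74.] n [-24.  26.]
-40 83 [-79. -58. -16.] n [-1. 28.]
-30 36 [-80. -77. -18.] n [ 4. 29.]
-20 78 [-80.  26.  66.] n [-29.  26.]
-10 51 [-80. -77.  66.] n [-16.  28.]
0 48 [-80. -77.  65.] n [-16.  29.]
10 39 [-80. -77. -75.] n [-3. 27.]
20 42 [-80. -77. -75.] n [-5. 30.]
30 38 [-80. -78. -75.] n [-3. 27.]
40 40 [-80. -78. -74.] n [-4. 29.]
50 79 [-79. -75.  67.] n [-12.  25.]
60 111 [-80.  25.  67.] n [-15.  24.]
70 89 [-79. -63. -21.] n [-22.  25.]
80 40 [-80. -78. -50.] n [-26.  27.]
90 37 [-80. -77. -74.] n [-24.  26.]
```

Emit:
step_arm:
  commands:
    - {"translation":[0.02,0.001,0],"spin":0,"jaw":255}
    - {"translation":[0.015,0,0],"spin":0,"jaw":255}
    - {"translation":[0.01,0,0],"spin":0,"jaw":255}
    - {"translation":[0,0,0],"spin":0,"jaw":255}
    - {"translation":[0,0,0],"spin":0,"jaw":255}

```text
t: 31.75
position: [622.3, 168.0, 53.0]
tcp_rot: [1.123, 1.263, -1.126]
contact_force: [0.9, -0.1, -1.5]
gripper_width: 45.7
```

Emit:
step_arm:
  commands:
    - {"translation":[0,0,0.005],"spin":0,"jaw":255}
    - {"translation":[0,0,0.005],"spin":0,"jaw":255}
    - {"translation":[-0.002,0,0.004],"spin":0,"jaw":255}
    - {"translation":[-0.003,0,0.004],"spin":0,"jaw":255}
    - {"translation":[0,0,0],"spin":0,"jaw":255}

```text
t: 32.17
position: [626.0, 156.4, 62.4]
tcp_rot: [1.136, 1.266, -1.121]
contact_force: [-5.0, 14.4, 5.3]
gripper_width: 46.1
```

```bash
python3 -c "
from pot import *
pot(-83.4);prof(-83.4)" | grep -v "^[-]*[345]0"
```

```text
N 268 along [-103.  -17.   86.] z rel TCP [-40.   3.  68.] width 46.1 F [-5.  14.4  5.3] pos [626.  156.4  62.4]
axis deg 24.0 [[-10.   5.]]
-60 61 [-46. -42. -35.] n [-25.  28.]
-20 65 [-44.  39.  67.] n [-25.  27.]
-10 26 [-43. -41.  68.] n [-13.  28.]
0 33 [-46. -41.  63.] n [-12.  29.]
10 28 [-46. -43. -40.] n [ 4. 28.]
20 32 [-45. -43. -40.] n [ 4. 28.]
60 59 [-44. -37.  59.] n [-3. 22.]
70 28 [-46. -42. -40.] n [ 4. 28.]
80 37 [-45. -42. -40.] n [-3. 27.]
90 35 [-46. -42. -40.] n [-4. 27.]
```

Emit:
step_arm:
  commands:
    - {"translation":[-0.002,0,0.004],"spin":0,"jaw":255}
    - {"translation":[-0.002,0,0.004],"spin":0,"jaw":255}
    - {"translation":[-0.002,0,0.004],"spin":0,"jaw":255}
    - {"translation":[0,0,0],"spin":0,"jaw":255}
  force: 20

```text
t: 32.55
position: [627.6, 145.2, 69.5]
tcp_rot: [1.137, 1.266, -1.12]
contact_force: [-6.5, 14.7, 7.6]
gripper_width: 45.7
```

```bash
python3 -c "
from pot import *
pot(-83.4);prof(-83.4)" | egrep -v "^[-]*[3]0"
```

```text
N 227 along [-61. -24.  52.] z rel TCP [-35.  33.  70.] width 45.7 F [-6.5 14.7  7.6] pos [627.6 145.2  69.5]
axis deg 48.0 [[-24.  27.]]
-60 94 [-51. -39.  12.] n [-27.  25.]
-50 44 [-52. -49. -45.] n [-28.  29.]
-40 43 [-52. -50. -46.] n [-9. 29.]
-20 64 [-51.  55.  70.] n [-20.  26.]
-10 25 [-51. -48.  68.] n [-9. 29.]
0 34 [-52. -50.  66.] n [-19.  27.]
10 35 [-53. -50. -15.] n [-6. 28.]
20 33 [-52. -49. -21.] n [ 5. 29.]
40 35 [-51. -48.  14.] n [-1. 26.]
50 43 [-52. -48. -33.] n [ 1. 28.]
60 31 [-52. -49. -46.] n [-0. 28.]
70 37 [-53. -49. -47.] n [-5. 29.]
80 37 [-52. -50. -47.] n [-5. 26.]
90 34 [-52. -50. -47.] n [-8. 28.]
```

```bash
python3 - <<'E'
from h import *
im,d=grab("scene"); im2,_=grab("top")
s=manip.sense(); c=manip.camera_model("scene"); u=cv2.projectPoints(np.array([s["position"]])+[0,0,40],np.array(c["rvec"]),np.array(c["tvec"]),np.array(c["mtx"]),None)[0].ravel().astype(int); print(u)
cv2.imwrite("pics/s10.png",cv2.resize(im[u[1]-45:u[1]+45,u[0]-60:u[0]+60],(800,600),interpolation=cv2.INTER_CUBIC))
E
```

```text
[313 234]
```

View pics/s10.png

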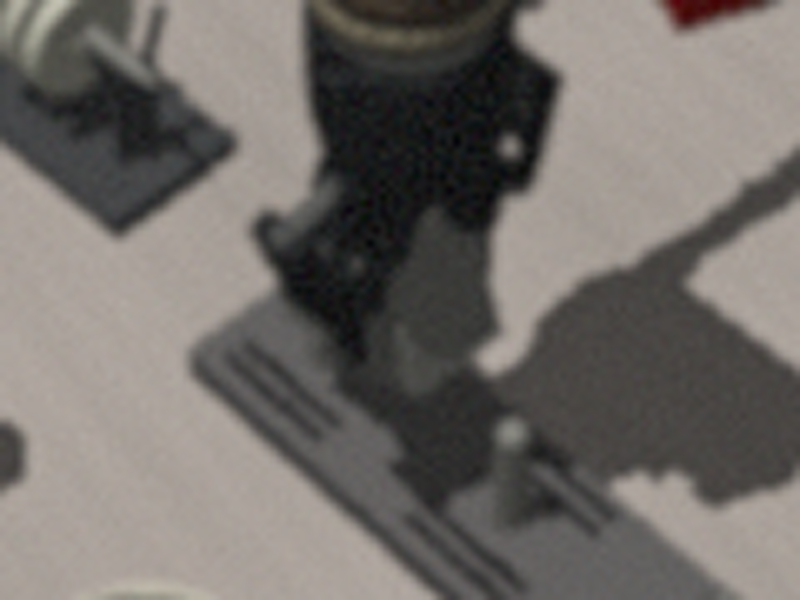

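The picture shows the pot tilting mouth-down at the right peg (its closed bottom faces up-left at crop (440,280)), so the hook works. Continuing the arc.

Emit:
step_arm:
  commands:
    - {"translation":[-0.001,0,0.005],"spin":0,"jaw":255}
    - {"translation":[0,0,0.005],"spin":0,"jaw":255}
    - {"translation":[0,0,0.005],"spin":0,"jaw":255}
    - {"translation":[0,0,0.005],"spin":0,"jaw":255}
    - {"translation":[0,0,0],"spin":0,"jaw":255}

```text
t: 33.12
position: [631.9, 120.2, 68.5]
tcp_rot: [1.131, 1.259, -1.119]
contact_force: [0.9, 5.2, -1.7]
gripper_width: 46.0
```

Emit:
step_arm:
  commands:
    - {"translation":[0,0,0.005],"spin":0,"jaw":255}
    - {"translation":[0,0,0.005],"spin":0,"jaw":255}
    - {"translation":[0,0,0.005],"spin":0,"jaw":255}
    - {"translation":[0,0,0.005],"spin":0,"jaw":255}
    - {"translation":[0,0,0],"spin":0,"jaw":255}

```text
t: 33.53
position: [633.3, 99.2, 67.6]
tcp_rot: [1.128, 1.259, -1.122]
contact_force: [-0.3, 3.5, 1.0]
gripper_width: 46.0
```

```bash
cat > bot.py <<'E'
from h import *
# held pot: fit plane of its closed bottom / side from scene normals: print clusters of points with heights near the gripper
def bot(heading,half=45,peg=None):
    s=manip.sense(); g=np.array(s["position"]); im,d=grab("scene"); W=world("scene",d)
    a=np.radians(heading); h=np.array([np.cos(a),np.sin(a),0]); n=np.array([-h[1],h[0],0]); D=W-g; hx=D@h; ny=D@n
    zl=24
    m=(d>0)&(abs(hx)<75)&(ny>-30)&(ny<32)&(W[...,2]>zl)&(W[...,2]<g[2]+95)&(im.max(2)>48)
    print("pos",g.round(1),"F",np.round(s["contact_force"],1),"N",m.sum(),"w",round(float(s["gripper_width"]),1))
    zz=W[...,2]
    for z in range(25,int(g[2]+90),10):
        k=m&(zz>=z)&(zz<z+10)
        if k.sum()>4: print("z",z,k.sum(),"along",np.percentile(hx[k],[5,50,95]).round(),"n",np.percentile(ny[k],[5,95]).round())
E
python3 -c "
from bot import *
bot(-83.4)"
```

```text
pos [633.3  99.2  67.6] F [-0.3  3.5  1. ] N 468 w 46.0
z 25 11 along [ 1.  5. 11.] n [-3.  4.]
z 35 7 along [1. 3. 8.] n [-3.  1.]
z 55 6 along [-1.  2.  8.] n [21. 23.]
z 65 15 along [-7.  9. 26.] n [22. 23.]
z 75 31 along [-14.   7.  33.] n [21. 23.]
z 85 12 along [-22. -13.  13.] n [21. 23.]
z 95 13 along [-27. -17.  -9.] n [21. 29.]
z 105 22 along [-33. -21. -11.] n [22. 28.]
z 115 68 along [-44. -38. -12.] n [-19.  27.]
z 125 133 along [-39. -31. -10.] n [-23.  23.]
z 135 122 along [-25. -16.  -7.] n [-23.  20.]
z 145 18 along [-12.  -9.   4.] n [-21.  26.]
```

Emit:
step_arm:
  commands:
    - {"translation":[0.002,0,0.005],"spin":0,"jaw":255}
    - {"translation":[0.002,0,0.005],"spin":0,"jaw":255}
    - {"translation":[0.002,0,0.005],"spin":0,"jaw":255}
    - {"translation":[0,0,0],"spin":0,"jaw":255}

```text
t: 33.92
position: [633.9, 83.4, 59.7]
tcp_rot: [1.126, 1.26, -1.124]
contact_force: [1.3, 3.8, -1.0]
gripper_width: 45.8
```

```bash
python3 -c "
from bot import *
bot(-83.4)"
```

```text
pos [633.9  83.4  59.7] F [ 1.3  3.8 -1. ] N 517 w 45.8
z 25 12 along [-34. -12.  -7.] n [-3. 11.]
z 35 5 along [-15. -13. -12.] n [-2.  3.]
z 45 9 along [-17. -16.  -2.] n [-15.  21.]
z 55 33 along [-21. -12.  18.] n [-16.  23.]
z 65 30 along [-25. -12.  19.] n [-7. 24.]
z 75 26 along [-29. -22.   0.] n [-18.  24.]
z 85 29 along [-33. -28. -11.] n [-18.  26.]
z 95 23 along [-37. -28. -11.] n [-13.  28.]
z 105 34 along [-40. -34. -12.] n [-14.  28.]
z 115 71 along [-44. -38. -12.] n [-20.  26.]
z 125 178 along [-40. -26. -12.] n [-22.  23.]
z 135 63 along [-20.  -9.  -1.] n [-21.  24.]
```

Emit:
step_arm:
  commands:
    - {"translation":[0.001,0,0.005],"spin":0,"jaw":255}
    - {"translation":[0.001,0,0.004],"spin":0,"jaw":255}
    - {"translation":[0,0,0],"spin":0,"jaw":255}

```text
t: 34.22
position: [634.8, 74.6, 57.6]
tcp_rot: [1.125, 1.261, -1.125]
contact_force: [1.1, 3.7, -0.8]
gripper_width: 45.8
```

```bash
python3 -c "
from bot import *
bot(-83.4)"
```

```text
pos [634.8  74.6  57.6] F [ 1.1  3.7 -0.8] N 570 w 45.8
z 25 13 along [-56. -22. -13.] n [-2. 29.]
z 35 7 along [-23. -20. -20.] n [-2.  6.]
z 45 18 along [-25. -24.  -4.] n [-13.  22.]
z 55 36 along [-28. -24.  12.] n [-17.  23.]
z 65 39 along [-30. -24.  11.] n [-18.  24.]
z 75 33 along [-33. -31.  -5.] n [-16.  23.]
z 85 35 along [-36. -33. -11.] n [-20.  25.]
z 95 43 along [-38. -36. -12.] n [-16.  28.]
z 105 40 along [-41. -34. -12.] n [-18.  27.]
z 115 44 along [-43. -39. -13.] n [-21.  24.]
z 125 208 along [-42. -27.  -8.] n [-21.  22.]
z 135 45 along [-18.  -8.   1.] n [-21.  26.]
```

Emit:
step_arm:
  commands:
    - {"translation":[0,0,0.005],"spin":0,"jaw":255}
    - {"translation":[0,0,0.005],"spin":0,"jaw":255}
    - {"translation":[0,0,0.005],"spin":0,"jaw":255}
    - {"translation":[0,0,0],"spin":0,"jaw":255}

```text
t: 34.6
position: [634.2, 60.2, 56.3]
tcp_rot: [1.124, 1.265, -1.128]
contact_force: [0.3, 5.1, -3.2]
gripper_width: 45.9
```

```bash
cat >> bot.py <<'E'
    k=m&(zz>50)&(zz<118)&(hx<-14); 
    # left wall: visible min-along edge per height
    zs=[];es=[]
    for z in range(46,118,6):
        q=m&(zz>=z)&(zz<z+6)&(ny<15)
        if q.sum()>3: zs.append(z+3); es.append(np.median(hx[q]))
    if len(zs)>3: print("wall tilt deg from vertical",np.degrees(np.arctan(np.polyfit(zs,es,1)[0])).round(1),np.round(es))
    q=m&(zz>g[2]+55)&(zz<g[2]+90)&(ny<18)&(ny>-18)&(im.max(2)>60)
    if q.sum()>10: print("bottom face slope",np.degrees(np.arctan(np.polyfit(hx[q],zz[q],1)[0])).round(1),q.sum(),np.percentile(hx[q],[5,95]).round())
E
python3 -c "
from bot import *
bot(-83.4)"
```

```text
pos [634.2  60.2  56.3] F [ 0.3  5.1 -3.2] N 625 w 45.9
z 25 12 along [-52. -34. -30.] n [-1. 10.]
z 35 7 along [-38. -36. -33.] n [-0.  7.]
z 45 13 along [-39. -37. -13.] n [-20.  22.]
z 55 47 along [-40. -38.   1.] n [-18.  23.]
z 65 51 along [-41. -39.  -2.] n [-18.  23.]
z 75 46 along [-41. -39. -12.] n [-18.  24.]
z 85 52 along [-42. -39. -12.] n [-15.  27.]
z 95 49 along [-42. -39. -12.] n [-16.  25.]
z 105 51 along [-42. -40. -12.] n [-18.  29.]
z 115 47 along [-43. -40. -13.] n [-19.  24.]
z 125 205 along [-42. -26.  -0.] n [-21.  22.]
z 135 40 along [-41. -19.  -2.] n [-18.  20.]
wall tilt deg from vertical -2.4 [-38. -39. -39. -39. -39. -40. -40. -40. -40. -41. -41.]
bottom face slope 5.8 97 [-42.   0.]
```

Emit:
step_arm:
  commands:
    - {"translation":[0,0,0.0025],"spin":0,"jaw":255}
    - {"translation":[0,0,0],"spin":0,"jaw":255}
    - {"translation":[0,0,-0.008],"spin":0,"jaw":255}
    - {"translation":[0,0,-0.006],"spin":0,"jaw":255}
    - {"translation":[0,0,0],"spin":0,"jaw":255}
    - {"translation":[0.01,0,0],"spin":0,"jaw":255}
    - {"translation":[0.01,0,0],"spin":0,"jaw":255}
    - {"translation":[0,0,0],"spin":0,"jaw":255}

```text
t: 35.32
position: [632.4, 70.6, 34.7]
tcp_rot: [1.122, 1.264, -1.129]
contact_force: [-0.4, -0.6, -2.5]
gripper_width: 46.1
```

```bash
python3 -c "
from bot import *
bot(-83.4)" | egrep "pos|wall|bottom|z 1|z [23]5"
```

```text
pos [632.4  70.6  34.7] F [-0.4 -0.6 -2.5] N 596 w 46.1
z 25 14 along [-41. -35.  -0.] n [-11.  22.]
z 35 49 along [-42. -39.  -3.] n [-19.  23.]
z 105 219 along [-41. -23.  -0.] n [-21.  22.]
z 115 9 along [-38. -17.  -6.] n [-17.  15.]
wall tilt deg from vertical 11.8 [-40. -40. -41. -41. -40. -41. -41. -41. -41. -41. -24. -20.]
bottom face slope 4.8 102 [-42.  -1.]
```

Emit:
step_arm:
  commands:
    - {"translation":[0.004,0,0],"spin":0,"jaw":255}
    - {"translation":[0.003,0,0],"spin":0,"jaw":255}
    - {"translation":[0.002,0,0],"spin":0,"jaw":255}
    - {"translation":[0,0,0],"spin":0,"jaw":255}
    - {"translation":[0,0,0],"spin":0,"jaw":255}

```text
t: 35.78
position: [634.9, 71.2, 28.7]
tcp_rot: [1.125, 1.261, -1.125]
contact_force: [0.2, -0.2, -1.8]
gripper_width: 45.6
```

```bash
python3 -c "
from bot import *
bot(-83.4)" | egrep "pos|wall|bottom|z 1|z [23]5"
```

```text
pos [634.9  71.2  28.7] F [ 0.2 -0.2 -1.8] N 599 w 45.6
z 25 41 along [-42. -38.   0.] n [-19.  23.]
z 35 50 along [-42. -39.   1.] n [-15.  23.]
z 105 153 along [-39. -21.  -1.] n [-21.  20.]
wall tilt deg from vertical 13.7 [-41. -41. -41. -41. -41. -41. -41. -42. -41. -27. -19.]
bottom face slope 7.9 106 [-41.  -6.]
```

Emit:
step_arm:
  commands:
    - {"translation":[0.002,0,0],"spin":0,"jaw":255}
    - {"translation":[0.002,0,0],"spin":0,"jaw":255}
    - {"translation":[0,0,0],"spin":0,"jaw":255}
    - {"translation":[0,0,0],"spin":0,"jaw":255}
    - {"translation":[0,0,0],"spin":0,"jaw":116}
    - {"translation":[0,0,0],"spin":0,"jaw":100}
    - {"translation":[0,0,0],"spin":0,"jaw":40}
    - {"translation":[0,0,0],"spin":0,"jaw":0}

```text
t: 36.5
position: [635.3, 71.3, 25.2]
tcp_rot: [1.125, 1.26, -1.124]
contact_force: [-0.1, -0.5, -0.4]
gripper_width: 74.2
```

Emit:
step_arm:
  commands:
    - {"translation":[0,0,0],"spin":0,"jaw":0}
    - {"translation":[0,0,0],"spin":0,"jaw":0}
    - {"translation":[-0.03,0,0],"spin":0,"jaw":0}
    - {"translation":[-0.035,0,0],"spin":0,"jaw":0}
    - {"translation":[-0.035,0,0],"spin":0,"jaw":0}
    - {"translation":[-0.02,-0.04,0],"spin":0,"jaw":0}
    - {"translation":[0,-0.04,0],"spin":0,"jaw":0}
    - {"translation":[0,-0.04,0],"spin":0,"jaw":0}

```text
t: 37.17
position: [519.4, 57.8, 145.8]
tcp_rot: [1.127, 1.257, -1.121]
contact_force: [-1.6, -0.4, 0.5]
gripper_width: 85.5
```

```bash
cat > placed.py <<'E'
from h import *
pegs=np.array([[631,90.7],[618.4,199.9],[605.6,309.1]])
def placed():
    for n in ("top","scene"):
        f=np.load(n+".npz"); d=f["d"]; W=world(n,d)
        for i,p in enumerate(pegs):
            m=(d>0)&(W[...,2]>92)&(W[...,2]<118)&(np.hypot(W[...,0]-p[0],W[...,1]-p[1])<50)
            if m.sum()>60:
                q=W[m]; A=np.c_[q[:,:2]-q[:,:2].mean(0),np.ones(len(q))]; c=np.linalg.lstsq(A,q[:,2],rcond=None)[0]
                print(n,"peg",i+1,m.sum(),rect(q),"z",np.median(q[:,2]).round(1),"tilt deg",np.degrees(np.arctan(np.hypot(*c[:2]))).round(1),"off",(rect(q)[0]-p).round(1))
E
python3 find.py; python3 -c "
from placed import *
placed()"; python3 go.py 424 241 100 13.5
```

```text
top 550 [462.5 364.6] -59.3 [80. 47.] z 46.9
top 515 [423.8 241.7] -76.2 [81.7 45.9] z 46.6
scene 449 [424.6 241.6] -77.8 [80.5 50.9] z 45.4
scene 538 [463.5 364.1] -59.5 [79.9 49.6] z 45.3
top peg 1 317 (array([632.5,  89.4]), 6.8, array([46.1, 46.2], dtype=float32)) z 100.7 tilt deg 0.6 off [ 1.5 -1.3]
scene peg 1 267 (array([633.1,  88.8]), -84.1, array([48.4, 47.6], dtype=float32)) z 99.5 tilt deg 1.0 off [ 2.1 -1.9]
pos [507.6  57.6 140. ] yaw 6.5 t 37.27 w 85.9 F [-0.5 -0.1 -1.1] | spin first -6.96 then mm [  40.   -38.5 -197.9] rows>= 6
```

Pot C stands flat over peg 1 (offset 2 mm, tilt <1°). Repeating the recipe with pot B (px (215,243)) on peg 2.

```bash
python3 go.py 417.4 268.8 100 13.5
```

```text
pos [507.6  57.6 140. ] yaw 6.5 t 37.27 w 85.9 F [-0.5 -0.1 -1.1] | spin first -6.96 then mm [  40.   -38.4 -226.5] rows>= 6
```

Emit:
step_arm:
  commands:
    - {"translation":[0,0,0],"spin":-7,"jaw":0}
    - {"translation":[0.005,-0.0062,-0.037],"spin":0,"jaw":0}
    - {"translation":[0.005,-0.0062,-0.037],"spin":0,"jaw":0}
    - {"translation":[0.005,-0.0062,-0.037],"spin":0,"jaw":0}
    - {"translation":[0.005,-0.0062,-0.037],"spin":0,"jaw":0}
    - {"translation":[0.005,-0.0062,-0.037],"spin":0,"jaw":0}
    - {"translation":[0.005,-0.0062,-0.037],"spin":0,"jaw":0}
    - {"translation":[0,0,0],"spin":0,"jaw":0}

```text
t: 37.93
position: [427.3, 270.0, 112.7]
tcp_rot: [1.03, 1.317, -1.03]
contact_force: [-0.3, -0.8, 0.1]
gripper_width: 85.5
```

Emit:
step_arm:
  commands:
    - {"translation":[0.03,0,0],"spin":0,"jaw":0}
    - {"translation":[0,0,0],"spin":0,"jaw":0}
    - {"translation":[0,0,0],"spin":0,"jaw":0}
    - {"translation":[0,0,0],"spin":0,"jaw":0}

```text
t: 38.27
position: [430.7, 264.7, 83.7]
tcp_rot: [1.034, 1.311, -1.034]
contact_force: [0.3, 0.3, 0.2]
gripper_width: 85.5
```

```bash
python3 go.py 417.4 268.8 -21 13.5
```

```text
pos [430.7 264.7  83.7] yaw 13.5 t 38.27 w 85.5 F [0.3 0.3 0.2] | spin first -0.0 then mm [104.7 -12.   -7.1] rows>= 3
```

Emit:
step_arm:
  commands:
    - {"translation":[0.01,-0.012,-0.007],"spin":0,"jaw":0}
    - {"translation":[0.03,0,0],"spin":0,"jaw":0}
    - {"translation":[0.03,0,0],"spin":0,"jaw":0}
    - {"translation":[0.015,0,0],"spin":0,"jaw":0}
    - {"translation":[0,0,0],"spin":0,"jaw":0}
    - {"translation":[0,0,0],"spin":0,"jaw":0}
  force: 25

```text
t: 38.77
position: [417.6, 268.7, -1.2]
tcp_rot: [1.034, 1.311, -1.034]
contact_force: [0.8, -0.4, 1.0]
gripper_width: 85.6
```

```bash
python3 go.py 417.4 268.8 -21 13.5
```

```text
pos [417.6 268.7  -1.2] yaw 13.5 t 38.77 w 85.6 F [ 0.8 -0.4  1. ] | spin first -0.02 then mm [19.8 -0.2 -0.2] rows>= 1
```

Emit:
step_arm:
  commands:
    - {"translation":[0.01,0,0],"spin":0,"jaw":0}
    - {"translation":[0.009,0,0],"spin":0,"jaw":0}
    - {"translation":[0,0,0],"spin":0,"jaw":255}
    - {"translation":[0,0,0],"spin":0,"jaw":255}
    - {"translation":[0,0,0],"spin":0,"jaw":255}
    - {"translation":[0,0,0],"spin":0,"jaw":255}
    - {"translation":[0,0,0],"spin":0,"jaw":255}
    - {"translation":[0,0,0],"spin":0,"jaw":255}
  force: 25

```text
t: 39.43
position: [417.5, 269.4, -20.2]
tcp_rot: [1.034, 1.311, -1.032]
contact_force: [0.1, 0.2, 1.2]
gripper_width: 45.5
```

Emit:
step_arm:
  commands:
    - {"translation":[-0.03,0,0],"spin":0,"jaw":255}
    - {"translation":[-0.03,0,0],"spin":0,"jaw":255}
    - {"translation":[-0.03,0,0],"spin":0,"jaw":255}
    - {"translation":[-0.03,0,0],"spin":0,"jaw":255}
    - {"translation":[0,0,0],"spin":6.9,"jaw":255}
    - {"translation":[0,0,0],"spin":0,"jaw":255}
    - {"translation":[0,0,0],"spin":0,"jaw":255}

```text
t: 40.02
position: [416.3, 268.8, 99.2]
tcp_rot: [1.121, 1.263, -1.122]
contact_force: [-1.2, -0.1, -1.3]
gripper_width: 45.5
```

```bash
python3 go.py 609.4 277.3 100 6.6; python3 -c "
from pot import *
pot(-83.4)"
```

```text
pos [416.3 268.8  99.2] yaw 6.8 t 40.02 w 45.5 F [-1.2 -0.1 -1.3] | spin first 0.2 then mm [ -0.8 192.8  13.7] rows>= 5
N 360 along [-13.  49.  68.] z rel TCP [21. 58. 69.] width 45.5 F [-1.2 -0.1 -1.3] pos [416.3 268.8  99.2]
axis deg 26.0 [[42. 51.]]
```

Emit:
step_arm:
  commands:
    - {"translation":[0,0.0241,0.0017],"spin":0,"jaw":255}
    - {"translation":[0,0.0241,0.0017],"spin":0,"jaw":255}
    - {"translation":[0,0.0241,0.0017],"spin":0,"jaw":255}
    - {"translation":[0,0.0241,0.0017],"spin":0,"jaw":255}
    - {"translation":[0,0.0241,0.0017],"spin":0,"jaw":255}
    - {"translation":[0,0.0241,0.0017],"spin":0,"jaw":255}
    - {"translation":[0,0.0241,0.0017],"spin":0,"jaw":255}
    - {"translation":[0,0.0241,0.0017],"spin":0,"jaw":255}

```text
t: 40.73
position: [609.3, 277.1, 96.4]
tcp_rot: [1.119, 1.265, -1.126]
contact_force: [0.8, 0.1, -1.3]
gripper_width: 46.3
```

Emit:
step_arm:
  commands:
    - {"translation":[0,0,0],"spin":0,"jaw":255}
    - {"translation":[0,0,0],"spin":0,"jaw":255}
    - {"translation":[0,0,0],"spin":0,"jaw":255}

```text
t: 40.98
position: [607.8, 277.2, 97.0]
tcp_rot: [1.119, 1.265, -1.127]
contact_force: [0.6, -0.3, -1.9]
gripper_width: 45.7
```

```bash
python3 go.py 609.4 277.3 52.5 6.6
```

```text
pos [607.8 277.2  97. ] yaw 6.7 t 40.98 w 45.7 F [ 0.6 -0.3 -1.9] | spin first 0.09 then mm [44.5  1.6  0. ] rows>= 2
```

Emit:
step_arm:
  commands:
    - {"translation":[0.02,0.0015,0],"spin":0,"jaw":255}
    - {"translation":[0.015,0,0],"spin":0,"jaw":255}
    - {"translation":[0.01,0,0],"spin":0,"jaw":255}
    - {"translation":[0,0,0],"spin":0,"jaw":255}
    - {"translation":[0,0,0],"spin":0,"jaw":255}

```text
t: 41.4
position: [609.6, 277.6, 52.7]
tcp_rot: [1.12, 1.264, -1.126]
contact_force: [-0.1, -0.1, -1.2]
gripper_width: 45.6
```

Emit:
step_arm:
  commands:
    - {"translation":[0,0,0.005],"spin":0,"jaw":255}
    - {"translation":[0,0,0.005],"spin":0,"jaw":255}
    - {"translation":[-0.002,0,0.004],"spin":0,"jaw":255}
    - {"translation":[-0.003,0,0.004],"spin":0,"jaw":255}
    - {"translation":[0,0,0],"spin":0,"jaw":255}

```text
t: 41.82
position: [613.9, 266.7, 63.5]
tcp_rot: [1.136, 1.267, -1.119]
contact_force: [-4.4, 13.7, 4.5]
gripper_width: 45.5
```

Emit:
step_arm:
  commands:
    - {"translation":[-0.002,0,0.004],"spin":0,"jaw":255}
    - {"translation":[-0.002,0,0.004],"spin":0,"jaw":255}
    - {"translation":[-0.002,0,0.004],"spin":0,"jaw":255}
    - {"translation":[0,0,0],"spin":0,"jaw":255}
  force: 20

```text
t: 42.15
position: [616.0, 255.3, 70.7]
tcp_rot: [1.137, 1.266, -1.117]
contact_force: [-4.5, 12.7, 5.8]
gripper_width: 45.8
```

```bash
python3 -c "
from bot import *
bot(-83.4)"
```

```text
pos [616.  255.3  70.7] F [-4.5 12.7  5.8] N 526 w 45.8
z 25 28 along [-61. -53.  57.] n [-4.  3.]
z 35 10 along [-61. -58. -52.] n [-4.  3.]
z 45 11 along [-61. -57. -52.] n [-2.  5.]
z 55 13 along [-60. -58. -51.] n [-4.  3.]
z 65 16 along [-62. -57. -26.] n [-4.  9.]
z 75 37 along [-59. -52.  49.] n [-7. 23.]
z 85 16 along [11. 41. 53.] n [21. 23.]
z 95 49 along [-27. -24.  55.] n [-19.  23.]
z 105 71 along [-25. -22.  58.] n [-21.  27.]
z 115 109 along [-21. -13.  62.] n [-19.  23.]
z 125 68 along [-18. -15.  -2.] n [-22.  26.]
z 135 89 along [-15. -11.   1.] n [-22.  19.]
wall tilt deg from vertical 34.9 [-57. -58. -58. -59. -57. -55. -53. -26. -25. -23. -19.]
bottom face slope 24.1 38 [-17.  -5.]
```

Same behaviour as before, so I continue the arc.

Emit:
step_arm:
  commands:
    - {"translation":[-0.001,0,0.005],"spin":0,"jaw":255}
    - {"translation":[0,0,0.005],"spin":0,"jaw":255}
    - {"translation":[0,0,0.005],"spin":0,"jaw":255}
    - {"translation":[0,0,0.005],"spin":0,"jaw":255}
    - {"translation":[0,0,0],"spin":0,"jaw":255}

```text
t: 42.62
position: [620.0, 230.6, 69.6]
tcp_rot: [1.131, 1.26, -1.117]
contact_force: [0.3, 5.3, -1.3]
gripper_width: 45.6
```

Emit:
step_arm:
  commands:
    - {"translation":[0,0,0.005],"spin":0,"jaw":255}
    - {"translation":[0,0,0.005],"spin":0,"jaw":255}
    - {"translation":[0,0,0.005],"spin":0,"jaw":255}
    - {"translation":[0,0,0.005],"spin":0,"jaw":255}
    - {"translation":[0,0,0],"spin":0,"jaw":255}

```text
t: 43.03
position: [621.3, 209.5, 68.4]
tcp_rot: [1.128, 1.26, -1.12]
contact_force: [0.6, 5.1, 0.5]
gripper_width: 45.6
```

```bash
python3 -c "
from bot import *
bot(-83.4)"
```

```text
pos [621.3 209.5  68.4] F [0.6 5.1 0.5] N 502 w 45.6
z 25 11 along [-20.   4.  38.] n [-4. 24.]
z 55 10 along [-2.  3. 11.] n [20. 23.]
z 65 21 along [-5. 13. 34.] n [21. 24.]
z 75 33 along [-12.  12.  35.] n [20. 24.]
z 85 14 along [-20. -12.   4.] n [21. 24.]
z 95 15 along [-29. -19.  -8.] n [21. 29.]
z 105 22 along [-32. -19. -11.] n [20. 28.]
z 115 98 along [-42. -37. -12.] n [-21.  27.]
z 125 139 along [-35. -26. -12.] n [-22.  24.]
z 135 111 along [-21. -14.  -6.] n [-23.  20.]
z 145 16 along [-11.  -6.   5.] n [-19.  26.]
bottom face slope 31.2 149 [-37.  -7.]
```

Emit:
step_arm:
  commands:
    - {"translation":[0.002,0,0.005],"spin":0,"jaw":255}
    - {"translation":[0.002,0,0.005],"spin":0,"jaw":255}
    - {"translation":[0.002,0,0.005],"spin":0,"jaw":255}
    - {"translation":[0,0,0],"spin":0,"jaw":255}

```text
t: 43.42
position: [621.7, 193.1, 60.2]
tcp_rot: [1.124, 1.261, -1.123]
contact_force: [0.2, 4.1, -1.0]
gripper_width: 45.7
```

Emit:
step_arm:
  commands:
    - {"translation":[0.001,0,0.005],"spin":0,"jaw":255}
    - {"translation":[0.001,0,0.004],"spin":0,"jaw":255}
    - {"translation":[0,0,0],"spin":0,"jaw":255}

```text
t: 43.67
position: [622.6, 184.2, 58.1]
tcp_rot: [1.124, 1.261, -1.124]
contact_force: [0.6, 4.4, -0.9]
gripper_width: 46.3
```

Emit:
step_arm:
  commands:
    - {"translation":[0,0,0.005],"spin":0,"jaw":255}
    - {"translation":[0,0,0.005],"spin":0,"jaw":255}
    - {"translation":[0,0,0.005],"spin":0,"jaw":255}
    - {"translation":[0,0,0],"spin":0,"jaw":255}

```text
t: 44.0
position: [622.2, 169.4, 56.9]
tcp_rot: [1.122, 1.265, -1.127]
contact_force: [-0.7, 5.1, -3.3]
gripper_width: 45.8
```

```bash
python3 -c "
from bot import *
bot(-83.4)"
```

```text
pos [622.2 169.4  56.9] F [-0.7  5.1 -3.3] N 819 w 45.8
z 25 32 along [-37.  59.  71.] n [-1. 24.]
z 35 26 along [-37.  59.  72.] n [ 2. 25.]
z 45 34 along [-40.  -6.  70.] n [-5. 24.]
z 55 67 along [-40. -29.  69.] n [-17.  24.]
z 65 66 along [-41. -34.  68.] n [-18.  24.]
z 75 56 along [-40. -38.  69.] n [-19.  24.]
z 85 57 along [-41. -33.  67.] n [-15.  26.]
z 95 111 along [-41.  61.  74.] n [-17.  25.]
z 105 53 along [-42. -39. -11.] n [-21.  28.]
z 115 52 along [-42. -39. -14.] n [-20.  27.]
z 125 252 along [-41. -24.  -3.] n [-21.  22.]
z 135 9 along [-40. -16.  -3.] n [-25.   9.]
wall tilt deg from vertical 37.2 [-39. -39. -40. -39. -39. -40. -40.  66.  61. -40. -40.]
bottom face slope 4.6 105 [-42.  -9.]
```

Emit:
step_arm:
  commands:
    - {"translation":[0,0,0.0025],"spin":0,"jaw":255}
    - {"translation":[0,0,0],"spin":0,"jaw":255}
    - {"translation":[0,0,-0.008],"spin":0,"jaw":255}
    - {"translation":[0,0,-0.006],"spin":0,"jaw":255}
    - {"translation":[0,0,0],"spin":0,"jaw":255}
    - {"translation":[0.01,0,0],"spin":0,"jaw":255}
    - {"translation":[0.01,0,0],"spin":0,"jaw":255}
    - {"translation":[0,0,0],"spin":0,"jaw":255}

```text
t: 44.72
position: [620.4, 180.1, 35.3]
tcp_rot: [1.12, 1.265, -1.128]
contact_force: [-1.1, -0.1, -1.5]
gripper_width: 45.6
```

Emit:
step_arm:
  commands:
    - {"translation":[0.004,0,0],"spin":0,"jaw":255}
    - {"translation":[0.003,0,0],"spin":0,"jaw":255}
    - {"translation":[0.003,0,0],"spin":0,"jaw":255}
    - {"translation":[0.003,0,0],"spin":0,"jaw":255}
    - {"translation":[0,0,0],"spin":0,"jaw":255}
    - {"translation":[0,0,0],"spin":0,"jaw":255}

```text
t: 45.22
position: [622.9, 181.1, 25.4]
tcp_rot: [1.123, 1.262, -1.123]
contact_force: [0.2, -0.0, -1.4]
gripper_width: 45.7
```

```bash
python3 -c "
from bot import *
bot(-83.4)" | egrep "pos|wall|bottom|z 1|z 9|z [23]5"
```

```text
pos [622.9 181.1  25.4] F [ 0.2 -0.  -1.4] N 782 w 45.7
z 25 59 along [-41. -31.  71.] n [-14.  23.]
z 35 59 along [-42. -35.  72.] n [-18.  23.]
z 95 273 along [-40. -21.  71.] n [-22.  22.]
wall tilt deg from vertical 40.7 [-40. -40. -40. -40.  69.  68. -40.  68. -21. -20.]
bottom face slope -0.8 144 [-41.  73.]
```

Emit:
step_arm:
  commands:
    - {"translation":[0,0,0],"spin":0,"jaw":116}
    - {"translation":[0,0,0],"spin":0,"jaw":100}
    - {"translation":[0,0,0],"spin":0,"jaw":40}
    - {"translation":[0,0,0],"spin":0,"jaw":0}
    - {"translation":[0,0,0],"spin":0,"jaw":0}
    - {"translation":[0,0,0],"spin":0,"jaw":0}

```text
t: 45.77
position: [622.9, 181.2, 25.5]
tcp_rot: [1.123, 1.262, -1.123]
contact_force: [-0.7, -0.6, 0.6]
gripper_width: 85.5
```

Emit:
step_arm:
  commands:
    - {"translation":[-0.03,0,0],"spin":0,"jaw":0}
    - {"translation":[-0.035,0,0],"spin":0,"jaw":0}
    - {"translation":[-0.035,0,0],"spin":0,"jaw":0}
    - {"translation":[-0.02,-0.04,0],"spin":0,"jaw":0}
    - {"translation":[0,-0.04,0],"spin":0,"jaw":0}
    - {"translation":[0,-0.04,0],"spin":0,"jaw":0}
    - {"translation":[0,0,0],"spin":0,"jaw":0}
    - {"translation":[0,0,0],"spin":0,"jaw":0}

```text
t: 46.43
position: [502.5, 167.0, 142.9]
tcp_rot: [1.121, 1.264, -1.126]
contact_force: [0.9, 0.6, 0.2]
gripper_width: 85.4
```

```bash
python3 find.py; python3 -c "
from placed import *
placed()"; python3 go.py 448.5 388.5 100 30.5
```

```text
top 369 [457.5 374. ] -59.5 [58.7 47. ] z 46.6
scene 534 [464.  364.2] -58.8 [79.9 51.7] z 45.3
top peg 1 336 (array([620.1,  75.5]), 8.4, array([45.9, 46.3], dtype=float32)) z 100.8 tilt deg 1.8 off [-10.9 -15.2]
top peg 2 284 (array([620.5, 199.3]), 6.2, array([46.1, 47.1], dtype=float32)) z 100.6 tilt deg 1.9 off [ 2.1 -0.6]
scene peg 1 273 (array([622.1,  75.7]), -81.5, array([49.3, 49. ], dtype=float32)) z 99.7 tilt deg 1.6 off [ -8.9 -15. ]
scene peg 2 308 (array([620.9, 198.7]), -83.2, array([49. , 48.1], dtype=float32)) z 99.3 tilt deg 1.3 off [ 2.5 -1.2]
pos [507.5 167.9 144.8] yaw 6.6 t 46.53 w 85.6 F [ 0.4 -0.1  0.3] | spin first -23.86 then mm [  44.8   61.1 -220.1] rows>= 6
```

Pot B is good on peg 2. Pot C was nudged to about 18 mm off peg 1's axis (still flat), so I'll re-centre it at the end. Now pot A (px (170,228)).

Emit:
step_arm:
  commands:
    - {"translation":[0,0,0],"spin":-6,"jaw":0}
    - {"translation":[0,0,0],"spin":-6,"jaw":0}
    - {"translation":[0,0,0],"spin":-6,"jaw":0}
    - {"translation":[0,0,0],"spin":-6,"jaw":0}
    - {"translation":[0,0.0204,-0.034],"spin":0,"jaw":0}
    - {"translation":[0,0.0204,-0.034],"spin":0,"jaw":0}
    - {"translation":[0,0,0],"spin":0,"jaw":0}

```text
t: 47.12
position: [510.0, 253.3, 145.4]
tcp_rot: [0.811, 1.415, -0.799]
contact_force: [-0.4, -0.2, 1.0]
gripper_width: 85.4
```

```bash
python3 go.py 448.7 388.5 90 30.6
```

```text
pos [510.  253.3 145.4] yaw 30.8 t 47.12 w 85.4 F [-0.4 -0.2  1. ] | spin first 0.18 then mm [  55.4   16.1 -147.6] rows>= 4
```

Emit:
step_arm:
  commands:
    - {"translation":[0,0.0032,-0.0295],"spin":0,"jaw":0}
    - {"translation":[0,0.0032,-0.0295],"spin":0,"jaw":0}
    - {"translation":[0,0.0032,-0.0295],"spin":0,"jaw":0}
    - {"translation":[0,0.0032,-0.0295],"spin":0,"jaw":0}
    - {"translation":[0,0.0032,-0.0295],"spin":0,"jaw":0}
    - {"translation":[0.035,0,0],"spin":0,"jaw":0}
    - {"translation":[0,0,0],"spin":0,"jaw":0}
    - {"translation":[0,0,0],"spin":0,"jaw":0}

```text
t: 47.78
position: [444.8, 381.5, 107.2]
tcp_rot: [0.803, 1.417, -0.81]
contact_force: [-0.4, -0.3, -0.3]
gripper_width: 85.3
```

```bash
python3 go.py 448.7 388.5 -21 30.6; python3 find.py
```

```text
pos [444.8 381.5 107.2] yaw 30.7 t 47.78 w 85.3 F [-0.4 -0.3 -0.3] | spin first 0.09 then mm [128.2   6.9  -4. ] rows>= 4
top 546 [462.3 365.3] -60.1 [80.9 47.1] z 46.8
scene 531 [464.7 364.8] -58.2 [80.1 50.1] z 45.5
```

Emit:
step_arm:
  commands:
    - {"translation":[0.03,0.004,-0.004],"spin":0,"jaw":0}
    - {"translation":[0.03,0,0],"spin":0,"jaw":0}
    - {"translation":[0.03,0,0],"spin":0,"jaw":0}
    - {"translation":[0.015,0,0],"spin":0,"jaw":0}
    - {"translation":[0,0,0],"spin":0,"jaw":0}
    - {"translation":[0,0,0],"spin":0,"jaw":0}
  force: 25

```text
t: 48.38
position: [447.9, 387.1, 4.6]
tcp_rot: [0.808, 1.415, -0.808]
contact_force: [-0.1, 0.6, 0.2]
gripper_width: 85.6
```

```bash
python3 go.py 448.7 388.7 -21 30.6
```

```text
pos [447.9 387.1   4.6] yaw 30.6 t 48.38 w 85.6 F [-0.1  0.6  0.2] | spin first -0.04 then mm [25.6  1.5 -0.9] rows>= 1
```

Emit:
step_arm:
  commands:
    - {"translation":[0.013,0.001,-0.001],"spin":0,"jaw":0}
    - {"translation":[0.012,0,0],"spin":0,"jaw":0}
    - {"translation":[0,0,0],"spin":0,"jaw":255}
    - {"translation":[0,0,0],"spin":0,"jaw":255}
    - {"translation":[0,0,0],"spin":0,"jaw":255}
    - {"translation":[0,0,0],"spin":0,"jaw":255}
    - {"translation":[0,0,0],"spin":0,"jaw":255}
    - {"translation":[0,0,0],"spin":0,"jaw":255}
  force: 25

```text
t: 49.05
position: [447.5, 389.2, -20.5]
tcp_rot: [0.808, 1.415, -0.806]
contact_force: [-0.0, 1.0, 1.1]
gripper_width: 45.9
```

Emit:
step_arm:
  commands:
    - {"translation":[-0.03,0,0],"spin":0,"jaw":255}
    - {"translation":[-0.03,0,0],"spin":0,"jaw":255}
    - {"translation":[-0.03,0,0],"spin":0,"jaw":255}
    - {"translation":[-0.03,0,0],"spin":0,"jaw":255}
    - {"translation":[0,0,0],"spin":6,"jaw":255}
    - {"translation":[0,0,0],"spin":6,"jaw":255}
    - {"translation":[0,0,0],"spin":6,"jaw":255}
    - {"translation":[0,0,0],"spin":6,"jaw":255}

```text
t: 49.72
position: [446.8, 388.6, 99.2]
tcp_rot: [1.127, 1.26, -1.127]
contact_force: [0.4, -0.1, -1.2]
gripper_width: 45.9
```

Emit:
step_arm:
  commands:
    - {"translation":[0,0,0],"spin":0,"jaw":255}
    - {"translation":[0,0,0],"spin":0,"jaw":255}

```text
t: 49.88
position: [446.8, 388.6, 98.8]
tcp_rot: [1.121, 1.263, -1.122]
contact_force: [0.6, -0.4, -1.3]
gripper_width: 45.9
```

```bash
python3 go.py 596.6 386.5 100 6.6; python3 -c "
from pot import *
pot(-83.4)"
```

```text
pos [446.8 388.6  98.8] yaw 6.8 t 49.88 w 45.9 F [ 0.6 -0.4 -1.3] | spin first 0.19 then mm [ -1.2 148.6  19.3] rows>= 4
N 495 along [-13.  46.  69.] z rel TCP [21. 64. 69.] width 45.9 F [ 0.6 -0.4 -1.3] pos [446.8 388.6  98.8]
axis deg 27.0 [[43. 54.]]
```

Emit:
step_arm:
  commands:
    - {"translation":[0,0.0248,0.0032],"spin":0,"jaw":255}
    - {"translation":[0,0.0248,0.0032],"spin":0,"jaw":255}
    - {"translation":[0,0.0248,0.0032],"spin":0,"jaw":255}
    - {"translation":[0,0.0248,0.0032],"spin":0,"jaw":255}
    - {"translation":[0,0.0248,0.0032],"spin":0,"jaw":255}
    - {"translation":[0,0.0248,0.0032],"spin":0,"jaw":255}
    - {"translation":[0,0,0],"spin":0,"jaw":255}
    - {"translation":[0,0,0],"spin":0,"jaw":255}

```text
t: 50.6
position: [598.1, 386.4, 98.4]
tcp_rot: [1.123, 1.262, -1.124]
contact_force: [-1.2, 0.3, -1.1]
gripper_width: 45.6
```

```bash
python3 go.py 596.6 386.5 52.5 6.6
```

```text
pos [598.1 386.4  98.4] yaw 6.6 t 50.6 w 45.6 F [-1.2  0.3 -1.1] | spin first 0.03 then mm [45.9 -1.5 -0.2] rows>= 2
```

Emit:
step_arm:
  commands:
    - {"translation":[0.02,-0.002,0],"spin":0,"jaw":255}
    - {"translation":[0.015,0,0],"spin":0,"jaw":255}
    - {"translation":[0.01,0,0],"spin":0,"jaw":255}
    - {"translation":[0,0,0],"spin":0,"jaw":255}
    - {"translation":[0,0,0],"spin":0,"jaw":255}

```text
t: 51.02
position: [593.3, 386.2, 52.3]
tcp_rot: [1.12, 1.263, -1.126]
contact_force: [0.1, 0.3, -1.7]
gripper_width: 46.0
```

Emit:
step_arm:
  commands:
    - {"translation":[0,0,0.005],"spin":0,"jaw":255}
    - {"translation":[0,0,0.005],"spin":0,"jaw":255}
    - {"translation":[-0.002,0,0.004],"spin":0,"jaw":255}
    - {"translation":[-0.003,0,0.004],"spin":0,"jaw":255}
    - {"translation":[0,0,0],"spin":0,"jaw":255}

```text
t: 51.43
position: [597.5, 375.8, 63.8]
tcp_rot: [1.136, 1.267, -1.117]
contact_force: [-4.9, 12.0, 4.1]
gripper_width: 45.8
```

Emit:
step_arm:
  commands:
    - {"translation":[-0.002,0,0.004],"spin":0,"jaw":255}
    - {"translation":[-0.002,0,0.004],"spin":0,"jaw":255}
    - {"translation":[-0.002,0,0.004],"spin":0,"jaw":255}
    - {"translation":[0,0,0],"spin":0,"jaw":255}
  force: 20

```text
t: 51.77
position: [599.5, 365.0, 71.2]
tcp_rot: [1.138, 1.267, -1.114]
contact_force: [-5.0, 13.1, 4.2]
gripper_width: 45.5
```

```bash
python3 -c "
from bot import *
bot(-83.4)"
```

```text
pos [599.5 365.   71.2] F [-5.  13.1  4.2] N 555 w 45.5
z 25 13 along [47. 54. 59.] n [ 1. 10.]
z 35 7 along [51. 56. 60.] n [3. 8.]
z 75 19 along [24. 40. 50.] n [21. 24.]
z 85 25 along [18. 40. 54.] n [21. 23.]
z 95 63 along [-25. -23.  56.] n [-19.  24.]
z 105 81 along [-24. -20.  63.] n [-19.  25.]
z 115 197 along [-20.  49.  63.] n [-22.  23.]
z 125 70 along [-17. -15.  41.] n [-22.  24.]
z 135 77 along [-14. -11.  -3.] n [-24.  18.]
wall tilt deg from vertical 76.4 [-25. -24. -22.  57.]
bottom face slope -5.2 29 [-16.  36.]
```

Emit:
step_arm:
  commands:
    - {"translation":[-0.001,0.001,0.005],"spin":0,"jaw":255}
    - {"translation":[0,0.001,0.005],"spin":0,"jaw":255}
    - {"translation":[0,0,0.005],"spin":0,"jaw":255}
    - {"translation":[0,0,0.005],"spin":0,"jaw":255}
    - {"translation":[0,0,0],"spin":0,"jaw":255}

```text
t: 52.23
position: [605.5, 340.1, 69.6]
tcp_rot: [1.131, 1.261, -1.116]
contact_force: [0.2, 5.9, -1.3]
gripper_width: 45.5
```

Emit:
step_arm:
  commands:
    - {"translation":[0,0,0.005],"spin":0,"jaw":255}
    - {"translation":[0,0,0.005],"spin":0,"jaw":255}
    - {"translation":[0,0,0.005],"spin":0,"jaw":255}
    - {"translation":[0,0,0.005],"spin":0,"jaw":255}
    - {"translation":[0,0,0],"spin":0,"jaw":255}

```text
t: 52.65
position: [606.9, 318.7, 68.2]
tcp_rot: [1.128, 1.261, -1.12]
contact_force: [0.2, 4.2, 0.6]
gripper_width: 45.4
```

```bash
python3 -c "
from bot import *
bot(-83.4)"
```

```text
pos [606.9 318.7  68.2] F [0.2 4.2 0.6] N 518 w 45.4
z 25 5 along [-1.  5.  9.] n [-0. 24.]
z 55 14 along [-2.  5. 18.] n [21. 23.]
z 65 27 along [-6. 10. 27.] n [22. 24.]
z 75 36 along [-15.   7.  35.] n [21. 24.]
z 85 17 along [-21. -12.  29.] n [21. 24.]
z 95 16 along [-27. -18. -10.] n [21. 27.]
z 105 25 along [-33. -18.  -8.] n [21. 28.]
z 115 107 along [-41. -36. -13.] n [-21.  24.]
z 125 160 along [-33. -25. -13.] n [-21.  23.]
z 135 95 along [-19. -13.  -6.] n [-23.  19.]
z 145 11 along [-15.  -4.   6.] n [-29.  28.]
bottom face slope 31.5 130 [-36. -10.]
```

Emit:
step_arm:
  commands:
    - {"translation":[0.002,0,0.005],"spin":0,"jaw":255}
    - {"translation":[0.002,0,0.005],"spin":0,"jaw":255}
    - {"translation":[0.002,0,0.005],"spin":0,"jaw":255}
    - {"translation":[0,0,0],"spin":0,"jaw":255}

```text
t: 53.03
position: [607.3, 302.0, 59.8]
tcp_rot: [1.124, 1.261, -1.123]
contact_force: [1.8, 4.3, -1.4]
gripper_width: 45.7
```

Emit:
step_arm:
  commands:
    - {"translation":[0.001,0,0.005],"spin":0,"jaw":255}
    - {"translation":[0.001,0,0.004],"spin":0,"jaw":255}
    - {"translation":[0,0,0],"spin":0,"jaw":255}

```text
t: 53.28
position: [608.2, 293.0, 57.7]
tcp_rot: [1.124, 1.261, -1.124]
contact_force: [1.2, 3.1, -1.2]
gripper_width: 45.8
```

Emit:
step_arm:
  commands:
    - {"translation":[0,0,0.005],"spin":0,"jaw":255}
    - {"translation":[0,0,0.005],"spin":0,"jaw":255}
    - {"translation":[0,0,0.005],"spin":0,"jaw":255}
    - {"translation":[0,0,0],"spin":0,"jaw":255}

```text
t: 53.62
position: [608.1, 278.1, 56.5]
tcp_rot: [1.122, 1.264, -1.127]
contact_force: [0.5, 4.5, -3.1]
gripper_width: 45.7
```

```bash
python3 -c "
from bot import *
bot(-83.4)"
```

```text
pos [608.1 278.1  56.5] F [ 0.5  4.5 -3.1] N 966 w 45.7
z 25 32 along [-37.  58.  69.] n [ 1. 27.]
z 35 25 along [-37.  58.  72.] n [ 5. 27.]
z 45 51 along [-40.  -8.  71.] n [-18.  26.]
z 55 75 along [-40. -13.  70.] n [-12.  27.]
z 65 72 along [-41. -22.  70.] n [-13.  26.]
z 75 70 along [-41. -31.  67.] n [-16.  26.]
z 85 82 along [-41. -15.  66.] n [-12.  26.]
z 95 181 along [-41.  61.  74.] n [-18.  26.]
z 105 48 along [-41. -40. -12.] n [-18.  27.]
z 115 54 along [-41. -40. -12.] n [-18.  26.]
z 125 266 along [-40. -24.  -5.] n [-21.  22.]
wall tilt deg from vertical 21.6 [  8. -40. -40. -40. -40. -40. -39. -40.  63.  62. -40. -41.]
bottom face slope 5.5 118 [-41.  -9.]
```

Emit:
step_arm:
  commands:
    - {"translation":[0,0,0.0025],"spin":0,"jaw":255}
    - {"translation":[0,0,0],"spin":0,"jaw":255}
    - {"translation":[0,0,-0.008],"spin":0,"jaw":255}
    - {"translation":[0,0,-0.006],"spin":0,"jaw":255}
    - {"translation":[0,0,0],"spin":0,"jaw":255}
    - {"translation":[0.01,0,0],"spin":0,"jaw":255}
    - {"translation":[0.01,0,0],"spin":0,"jaw":255}
    - {"translation":[0,0,0],"spin":0,"jaw":255}

```text
t: 54.33
position: [606.0, 288.5, 34.7]
tcp_rot: [1.119, 1.264, -1.128]
contact_force: [-0.9, 0.1, -2.0]
gripper_width: 45.6
```

Emit:
step_arm:
  commands:
    - {"translation":[0.004,0,0],"spin":0,"jaw":255}
    - {"translation":[0.003,0,0],"spin":0,"jaw":255}
    - {"translation":[0.003,0,0],"spin":0,"jaw":255}
    - {"translation":[0.003,0,0],"spin":0,"jaw":255}
    - {"translation":[0,0,0],"spin":0,"jaw":255}
    - {"translation":[0,0,0],"spin":0,"jaw":255}

```text
t: 54.83
position: [608.8, 290.1, 26.2]
tcp_rot: [1.124, 1.261, -1.123]
contact_force: [-2.2, -0.7, 3.8]
gripper_width: 45.6
```

```bash
python3 -c "
from bot import *
bot(-83.4)" | egrep "pos|bottom|z 1|z 9|z [23]5"
```

```text
pos [608.8 290.1  26.2] F [-2.2 -0.7  3.8] N 880 w 45.6
z 25 85 along [-41. -13.  71.] n [-19.  24.]
z 35 74 along [-41. -19.  70.] n [-18.  23.]
z 95 315 along [-40. -21.  73.] n [-21.  22.]
bottom face slope -0.2 156 [-41.  73.]
```

Emit:
step_arm:
  commands:
    - {"translation":[0,0,0],"spin":0,"jaw":116}
    - {"translation":[0,0,0],"spin":0,"jaw":100}
    - {"translation":[0,0,0],"spin":0,"jaw":40}
    - {"translation":[0,0,0],"spin":0,"jaw":0}
    - {"translation":[0,0,0],"spin":0,"jaw":0}
    - {"translation":[0,0,0],"spin":0,"jaw":0}

```text
t: 55.38
position: [608.4, 290.1, 24.8]
tcp_rot: [1.123, 1.262, -1.123]
contact_force: [-1.0, -0.1, -0.2]
gripper_width: 85.0
```

Emit:
step_arm:
  commands:
    - {"translation":[-0.03,0,0],"spin":0,"jaw":0}
    - {"translation":[-0.035,0,0],"spin":0,"jaw":0}
    - {"translation":[-0.035,0,0],"spin":0,"jaw":0}
    - {"translation":[-0.02,-0.04,0],"spin":0,"jaw":0}
    - {"translation":[0,-0.04,0],"spin":0,"jaw":0}
    - {"translation":[0,-0.04,0.02],"spin":0,"jaw":0}
    - {"translation":[0,0,0.04],"spin":0,"jaw":0}
    - {"translation":[0,0,0],"spin":0,"jaw":0}

```text
t: 56.05
position: [498.7, 213.8, 143.0]
tcp_rot: [1.12, 1.26, -1.128]
contact_force: [0.4, 0.5, 0.5]
gripper_width: 85.4
```

```bash
python3 find.py; python3 -c "
from placed import *
placed()"; python3 go.py 620.5 75.7 170 6.6
```

```text
top peg 1 336 (array([621.2,  75.6]), 8.9, array([46. , 46.3], dtype=float32)) z 100.8 tilt deg 1.0 off [ -9.8 -15.1]
top peg 2 342 (array([620. , 199.1]), -83.8, array([47.4, 46.6], dtype=float32)) z 100.4 tilt deg 0.8 off [ 1.6 -0.8]
top peg 3 262 (array([609.5, 308.7]), -82.6, array([48.2, 39.5], dtype=float32)) z 100.7 tilt deg 1.1 off [ 3.9 -0.4]
scene peg 1 271 (array([621.5,  74.6]), 9.4, array([49.4, 49.8], dtype=float32)) z 99.7 tilt deg 1.9 off [ -9.5 -16.1]
scene peg 2 310 (array([620.4, 198.9]), 5.9, array([47.8, 49.3], dtype=float32)) z 99.3 tilt deg 2.5 off [ 2. -1.]
scene peg 3 356 (array([607.6, 308.4]), 6.6, array([46.7, 49.1], dtype=float32)) z 99.5 tilt deg 1.6 off [ 2.  -0.7]
pos [501.7 217.8 144.1] yaw 6.5 t 56.15 w 85.2 F [-0.6  0.8  1. ] | spin first -0.09 then mm [-25.9 101.7 154.8] rows>= 5
```

All three are over pegs, mouth down and flat. Pot C is 18 mm off (limit 21), so I re-centre it.

Emit:
step_arm:
  commands:
    - {"translation":[0,0,0],"spin":-2,"jaw":0}
    - {"translation":[0,0.0195,0.0316],"spin":0,"jaw":0}
    - {"translation":[0,0.0195,0.0316],"spin":0,"jaw":0}
    - {"translation":[0,0.0195,0.0316],"spin":0,"jaw":0}
    - {"translation":[0,0.0195,0.0316],"spin":0,"jaw":0}
    - {"translation":[0,0.0195,0.0316],"spin":0,"jaw":0}
    - {"translation":[0,0,0],"spin":0,"jaw":0}
    - {"translation":[0,0,0],"spin":0,"jaw":0}

```text
t: 56.82
position: [623.8, 76.2, 143.6]
tcp_rot: [1.1, 1.275, -1.098]
contact_force: [-0.6, -0.8, -0.7]
gripper_width: 85.5
```

```bash
python3 go.py 621.3 75.3 38 8.5
```

```text
pos [623.8  76.2 143.6] yaw 8.5 t 56.82 w 85.5 F [-0.6 -0.8 -0.7] | spin first -0.03 then mm [105.6  -2.6   0.5] rows>= 3
```

Emit:
step_arm:
  commands:
    - {"translation":[0.03,-0.0025,0],"spin":0,"jaw":0}
    - {"translation":[0.03,0,0],"spin":0,"jaw":0}
    - {"translation":[0.03,0,0],"spin":0,"jaw":0}
    - {"translation":[0.015,0,0],"spin":0,"jaw":0}
    - {"translation":[0,0,0],"spin":0,"jaw":0}
    - {"translation":[0,0,0],"spin":0,"jaw":0}
  force: 30

```text
t: 57.32
position: [617.7, 78.2, 37.5]
tcp_rot: [1.095, 1.28, -1.098]
contact_force: [0.3, -0.8, 0.9]
gripper_width: 85.3
```

Emit:
step_arm:
  commands:
    - {"translation":[0,0,0],"spin":0,"jaw":255}
    - {"translation":[0,0,0],"spin":0,"jaw":255}
    - {"translation":[0,0,0],"spin":0,"jaw":255}
    - {"translation":[0,0,0],"spin":0,"jaw":255}
    - {"translation":[0,0,0],"spin":0,"jaw":255}
    - {"translation":[-0.004,0,0],"spin":0,"jaw":255}
    - {"translation":[0,0,0],"spin":0,"jaw":255}
    - {"translation":[0,0,0],"spin":0,"jaw":255}

```text
t: 57.98
position: [619.6, 76.7, 42.9]
tcp_rot: [1.098, 1.276, -1.096]
contact_force: [1.8, 0.2, 0.2]
gripper_width: 45.5
```

```bash
python3 go.py 631 90 36 6.6; python3 -c "
from bot import *
bot(-83.4)" | egrep "pos|bottom|z 1|z 9|z [23]5"
```

```text
pos [619.6  76.7  42.9] yaw 8.6 t 57.98 w 45.5 F [1.8 0.2 0.2] | spin first 2.02 then mm [  6.9  12.8 -11.9] rows>= 1
pos [619.6  76.7  42.9] F [1.8 0.2 0.2] N 486 w 45.5
z 25 46 along [-22. -15.  22.] n [-12.  24.]
z 35 56 along [-21. -19.  21.] n [-18.  24.]
z 95 147 along [-21. -11.  10.] n [-22.  21.]
z 105 14 along [-17.  -9.  10.] n [-30.  25.]
bottom face slope 0.0 21 [-20.  16.]
```

Emit:
step_arm:
  commands:
    - {"translation":[0,0,0],"spin":2,"jaw":255}
    - {"translation":[0,0.0055,-0.0065],"spin":0,"jaw":255}
    - {"translation":[0,0.0055,-0.0065],"spin":0,"jaw":255}
    - {"translation":[0,0,0],"spin":0,"jaw":255}
    - {"translation":[0.003,0,0],"spin":0,"jaw":255}
    - {"translation":[0.002,0,0],"spin":0,"jaw":255}
    - {"translation":[0,0,0],"spin":0,"jaw":255}
    - {"translation":[0,0,0],"spin":0,"jaw":255}

```text
t: 58.7
position: [629.6, 91.6, 40.4]
tcp_rot: [1.124, 1.262, -1.122]
contact_force: [-1.4, 1.3, 10.6]
gripper_width: 45.4
```

Emit:
step_arm:
  commands:
    - {"translation":[0,0,0],"spin":0,"jaw":116}
    - {"translation":[0,0,0],"spin":0,"jaw":100}
    - {"translation":[0,0,0],"spin":0,"jaw":40}
    - {"translation":[0,0,0],"spin":0,"jaw":0}
    - {"translation":[0,0,0],"spin":0,"jaw":0}
    - {"translation":[0,0,0],"spin":0,"jaw":0}

```text
t: 59.2
position: [628.1, 90.7, 37.2]
tcp_rot: [1.123, 1.262, -1.124]
contact_force: [-0.5, -0.4, -0.5]
gripper_width: 85.7
```

Emit:
step_arm:
  commands:
    - {"translation":[-0.03,0,0],"spin":0,"jaw":0}
    - {"translation":[-0.035,0,0],"spin":0,"jaw":0}
    - {"translation":[-0.035,0,0],"spin":0,"jaw":0}
    - {"translation":[-0.02,-0.04,0],"spin":0,"jaw":0}
    - {"translation":[0,-0.04,0],"spin":0,"jaw":0}
    - {"translation":[0,-0.04,0],"spin":0,"jaw":0}
    - {"translation":[0,-0.04,0],"spin":0,"jaw":0}
    - {"translation":[0,0,0],"spin":0,"jaw":0}

```text
t: 59.87
position: [459.9, 71.9, 152.2]
tcp_rot: [1.116, 1.273, -1.135]
contact_force: [-0.9, 0.5, -1.1]
gripper_width: 85.9
```

```bash
python3 - <<'E'
from rod import *
import placed
im,d=grab("scene"); im2,d2=grab("top"); placed.placed()
s=np.array([651.5,-232.8,70]); u=np.array([-.1434,.9897,0])
for n in("scene","top"): rod(n,(0,0,640,400),s+52*u,s+194*u,(55,95))
a=cv2.resize(im[110:310,160:480],(800,500),interpolation=cv2.INTER_CUBIC); cv2.imwrite("pics/final.png",a)
print(manip.sense()["t"],manip.sense()["position"])
E
```

```text
top peg 1 333 (array([629.3,  90.1]), 6.6, array([46.1, 46.2], dtype=float32)) z 100.6 tilt deg 1.2 off [-1.7 -0.6]
top peg 2 343 (array([620. , 199.2]), 7.0, array([46.5, 47.5], dtype=float32)) z 101.0 tilt deg 0.4 off [ 1.6 -0.7]
top peg 3 344 (array([605.6, 308.1]), 6.6, array([47.1, 47.1], dtype=float32)) z 100.9 tilt deg 0.9 off [ 0. -1.]
scene peg 1 271 (array([629.3,  90.3]), 6.6, array([48.5, 48.5], dtype=float32)) z 99.7 tilt deg 1.6 off [-1.7 -0.4]
scene peg 2 309 (array([620.5, 198.9]), 5.3, array([47.5, 49.1], dtype=float32)) z 99.4 tilt deg 1.6 off [ 2.1 -1. ]
scene peg 3 356 (array([607. , 308.6]), -84.7, array([48.3, 47.8], dtype=float32)) z 99.4 tilt deg 2.2 off [ 1.4 -0.5]
scene N 63 dir deg 97.73 pitch -0.52 ends [ 645.7 -180.7   73.8] [626.9 -42.   72.6]
top N 111 dir deg 98.58 pitch 0.02 ends [ 645.7 -180.1   73.9] [624.9 -42.7  73.9]
59.9667 [469.95871089  72.48909151 155.64725356]
```

View pics/final.png

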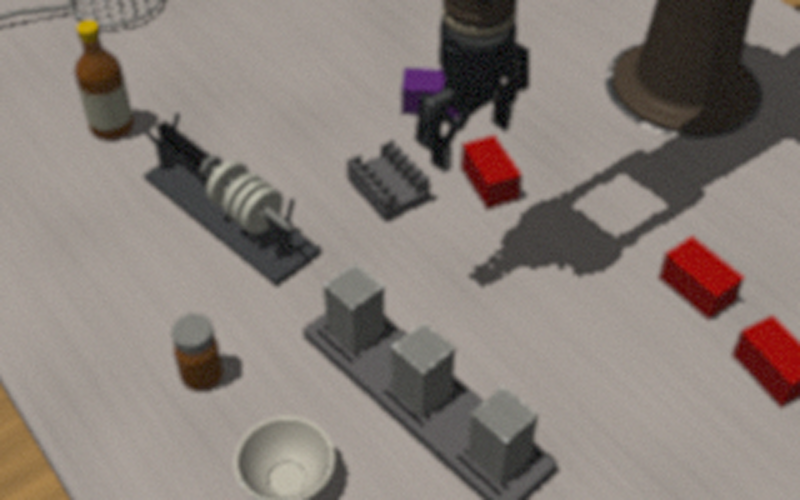

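The final view shows the skewer in both forks with four discs at crop (245,200). The three pots stand mouth down on the pegs at (353,310), (422,370) and (502,437). The jar, bottle and bowl are in place and the arm is clear. Handing in.

```bash
python3 -c "
from bench import manip
print(manip.job_done())"
```

```text
the job is handed in; nothing more can be done
None
```

The job is handed in at about 60 s of the 208 s allowed. By my last checks everything is in place, but the system reported no verdict.

**Discs and skewer:** I threaded all four discs on the skewer, lifted them out together and laid the skewer back. The rod is level within 1° and heads 97.7–98.6° (98.2° at the start), with all four discs between the forks.

**Pots:** All three grey pots stand mouth down on the pegs, within about 2.5 mm of each peg's axis. Their tops are at z of about 100 mm and their tilt is about 2° or less.

**Bystanders:** In the last picture the jar, bottle, bowl and the red and purple look-alikes appear where they were. I did not measure their displacement.

**What went wrong or disagreed:**
- **Reported tool height:** the real fingertips stood about 32 mm above the reported tool position, so the first grip on the skewer closed on air. I corrected for this from then on.
- **Turning the pots:** letting a pot swing down in a loose grip failed, and one pot dropped flat from a low height. I turned the pots by hooking each rim on its peg instead.
- **Pot on peg 1:** it was nudged to about 18 mm off its peg (limit 21 mm) while I placed the second pot, either by the expected knock or by my own move. I re-centred it.

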